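# Pack the lunch set into its leaning stand

### The job

Put the lunch set away in the pocket of the leaning wooden stand: first the deep steel box, then the shallow steel tray on top of it, then the wooden lid, each right way up, lying square and pushed fully home against the sprung rollers. Lower each part in and push it down with the gripper rather than dropping it. Do not disturb the glass, the spice jar or the keys.

Things in the scene. Friction and masses are not known exactly. Their poses are not given: they have to be found in the camera images.
- pocket: Open pocket in the wooden stand. Origin: centre of its inner floor. z points out along its depth (61 mm, mouth bevelled 3 mm), leaning 30 degrees from vertical towards the robot's side; y is level, along its 123 mm length; x across its 67 mm width, to the higher rear wall. Rear wall 22 mm, others 8 mm. Seated origins on z: deep box 0, tray 36, lid 54 mm; x, y within 1.5 mm of the centre.
- stand: Fixed light wooden stand that carries the pocket; base board 150 (x) x 139 (y) x 12 mm. Origin: centre of the underside on the worktop, z up; the pocket's origin is 47 mm above it. The pocket leans towards its -x.
- roller_high: Upper sprung, freely turning steel roller (radius 10 mm, 80 mm long along the pocket's y), 45 mm above the pocket floor; a like one is at 21 mm. Origin: its axis. Each stands 4 mm out of the rear wall, gives way up to 6 mm along +x with about 3.5 to 6 N, and presses a part to the front wall, so box and tray need a push of about 3 to 15 N to go home.
- deep_box: Open steel box 64 (x) x 120 (y) x 36 (z) mm, walls 4 mm, floor 4 mm, with one dividing wall 10 mm thick across its middle (along x, at y = 0; its top is 35 mm up), by which it can be gripped from above with the fingers closing along y. The lowest 4 mm is stepped in by 2 mm and then 1 mm a side. Origin: centre of the underside, z up.
- tray: Shallow open steel tray 64 (x) x 120 (y) x 18 (z) mm, built like the deep box: walls and floor 4 mm, dividing wall 10 mm thick along x at y = 0, top 17 mm up. Origin: centre of the underside, z up.
- lid: Wooden lid, plate 64 (x) x 120 (y) x 10 (z) mm, with a grip bar on top 50 (x) x 12 (y) mm that rises from 10 to 30 mm. Origin: centre of the underside, z up.
- glass_1: Clear drinking glass, 85 mm across, 87 mm high; bystander. Origin: centre of the underside.
- spice_jar_3: Spice jar with dark cap, 41 mm across, 104 mm high; bystander. Origin: centre of the underside.
- keys_1: Bunch of keys lying flat, 104 x 115 x 8 mm; bystander. Origin: centre of the underside.

How it is judged:
By the outcome, as a careful person would: the job done as asked, in the order asked, and still so for the second after the job is handed in, with the robot touching nothing.
It also fails if it takes over 72 s, if anything falls off the work surface, if the arm or the gripper's body presses on something with over 40 N, if the wrist force passes 120 N, or if a joint passes its speed limit or range.

### The arm

A 6-joint arm with a two-finger parallel gripper is mounted at the origin on a cart in front of the work surface, level with it; the furniture and walls round the work are solid. World frame = base frame: x ahead of the robot, y to its left, z up, the work surface at z = 0. Lengths are in m, angles in rad, forces in N, time in s.
With the tool pointing down it reaches from about 0.375 to 0.9 m from the base axis. Payload 3.1 kg.
Tool frame: the origin (TCP) lies midway between the tips of the shut fingers; the grasp point (between the pads) lies 19 mm behind it (manip.pinch_z is the distance from the TCP to the grasp point, in m); z points along the fingers, y is the line along which they close (so a half turn about z gives the same grasp; the last joint's range is limited). The gripper opens to 85 mm and grips with 20 to 120 N. Pads are 22 mm wide; open, the fingers measure 114 mm over their backs; the gripper's body (76 mm by 85 mm) begins 54 mm behind the grasp point. The pads swing forward as they close: fully open they stand 13 mm farther back than shut.
Start: joints at [-1.425, 0.527, 1.433, -0, 1.181, -0.178], TCP at [0.199, -0.592, 0.231] pointing down, gripper open.
Joint ranges: [-3.08, 3.08], [-0.75, 2.2], [0.22, 2.44], [-1.43, 4.57], [0, 2.65], [-2.85, 2.85]. Speed limits (rad/s): [2.79, 2.79, 3.14, 3.14, 3.14, 3.14].

### API

Orientations are given as a unit quaternion [x, y, z, w].
In Python, from station import manip, viewer, ticket gives the robot as it stands.
- The arm moves only by the shell command python3 -m creep 'ROWS' [FORCE]. ROWS is JSON, a list of rows, each an object with "slide": the shift along the tool's x, y, z in cm, a list of three; "angular": the turn, a rotation vector about the tool's x, y, z in rad, a list of three; "claw": the opening, from -1 (shut) to 1 (fully open). A call has 1 to 10 rows; each row shifts and turns the commanded pose from where the row before left it, along the tool's axes as they then stand; what a row does not reach is not made up. A row lasts 1/12 s, in which the tool goes at most 41.7 mm and 7.16 degrees, less where a joint would pass 70% of its speed; a pose out of reach is approached as far as the arm can. A call with a gripper value outside its range is refused whole. The fingers move at their own pace and stop on an object; FORCE is the grip in N (left out, the last holds). Time passes only in rows, so rows that do not move let the fingers close. It gives the time, the measured TCP pose, the force, the opening and the grip force at its end, in the units of the state.
- manip.sense(): the state, without advancing time (a new reading comes with each control period).
- viewer.snapshot(name): name is "scene" or "top"; returns the picture (400x640x3 uint8, blue, green, red); there is no depth.
- viewer.calibration(name): a dict with "fov_y" (degrees; the focal length in pixels is half the picture's height over the tangent of half this angle, whatever the lens; pixels are square), "cx", "cy" (the principal point, pixels), "T" (4x4, takes a point from camera to world coordinates). Camera axes: x right, y up, looking along -z (the intrinsics and any distortion apply to the point x, -y, -z); pixel columns grow to the right and rows downward; lengths in m; the calibration is good to about 2 mm. A picture is of the moment at which its call begins. calibration takes no time and is no camera call.
- ticket.sign_off(): hands the job in; it is judged then, once.
The state is a dict: "t": time; "q": joint angles; "qd": joint speeds; "tau": joint torques, N m; "tcp_pos": TCP position; "tool_rot": TCP orientation; "force": force on the tool from outside, world axes, zero at the start; "ft_torque": the same for the moment, N m; "finger_gap": opening from 0.0 (shut) to 1.0 (fully open); "gripper_force": force on a finger pad.
Only numpy, scipy, OpenCV 4.12 (cv2) and the standard library are available. Lean on these libraries where they do the work, as an engineer would, in place of code of your own. Each camera call takes 0.05 s, during which the arm holds its last target. There are 200 camera calls.

## Working session

There is one attempt and no reset: what is moved stays moved. The work goes in short steps, Python scripts to look and compute and a shell command to move; the robot and the scene stay as the last step left them, time stands still between calls to the robot, and variables do not carry over. Pictures are saved under pics/ and viewed, at most 10 in all, crops included, and the job is handed in when it is done.

```bash
ls; mkdir -p pics; python3 - <<'E'
from station import manip, viewer
import cv2
for n in("scene","top"):
    im=viewer.snapshot(n); cv2.imwrite(f"pics/{n}0.png",im)
    print(n,viewer.calibration(n))
s=manip.sense();print(s, manip.pinch_z)
E
```

```text
pics
scene {'fov_y': 54.48497089611862, 'cx': 312.6647890384805, 'cy': 197.84283596262904, 'T': array([[-0.43395885,  0.45188356, -0.77941065, -0.37294027],
       [-0.90089753, -0.21001021,  0.37984122,  0.41025345],
       [ 0.00795981,  0.86700459,  0.49823657,  0.67165284],
       [ 0.        ,  0.        ,  0.        ,  1.        ]])}
top {'fov_y': 44.533743860573665, 'cx': 320.2207676254396, 'cy': 193.2530276996899, 'T': array([[ 0.02246011,  0.99886983, -0.04188806,  0.44470305],
       [-0.99939806,  0.02354061,  0.02548256, -0.01592446],
       [ 0.02643983,  0.0412905 ,  0.99879729,  1.46173215],
       [ 0.        ,  0.        ,  0.        ,  1.        ]])}
{'t': 0.1, 'q': array([-1.42448103e+00,  5.28403861e-01,  1.43377201e+00,  3.68613709e-05,
        1.18140651e+00, -1.78493730e-01]), 'qd': array([-0.0007439 , -0.0007292 , -0.0032208 ,  0.00027237, -0.00122106,
        0.00057795]), 'tau': array([-9.76670817e-04, -4.43304777e+01, -1.78585517e+01, -9.23977063e-05,
        3.91249123e-03, -1.18512901e-05]), 'tcp_pos': array([ 0.19940102, -0.5916596 ,  0.23041333]), 'tool_rot': array([ 9.86841992e-01,  1.61684544e-01,  3.30477329e-05, -9.94463279e-04]), 'force': array([ 0.25021115, -0.08748215, -0.5046765 ]), 'ft_torque': array([ 0.00386756,  0.03118216, -0.01207442]), 'gripper_force': 0.0, 'finger_gap': 0.9990663085836476} 0.0187
```

View pics/scene0.png

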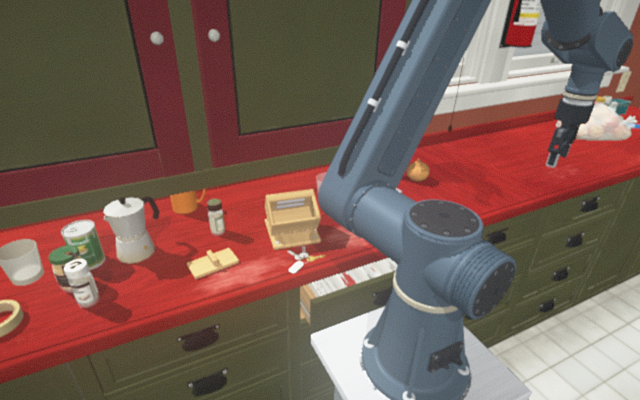

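View pics/top0.png

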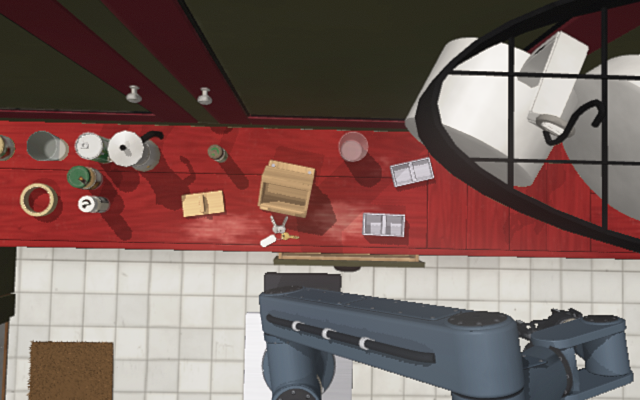

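The scene view shows lid (213,262), stand (292,220), jar (216,217) and keys (300,260), with the arm hiding the steel parts. The top view shows lid (204,204), stand (287,188), glass (353,147), keys (280,230), and the steel parts at (412,172) and (384,224).

```bash
cat > h.py <<'E'
import numpy as np, cv2
from station import manip, viewer
from scipy.spatial.transform import Rotation as R
def cam(n):
    c=viewer.calibration(n); f=200/np.tan(np.radians(c['fov_y']/2)); return f,c['cx'],c['cy'],np.array(c['T'])
def ray(n,p):
    f,cx,cy,T=cam(n); p=np.atleast_2d(p).astype(float)
    d=np.c_[(p[:,0]-cx)/f,-(p[:,1]-cy)/f,-np.ones(len(p))]@T[:3,:3].T
    return T[:3,3],d
def plane(n,p,z):
    o,d=ray(n,p); return o+d*((z-o[2])/d[:,2:3])
def proj(n,P):
    f,cx,cy,T=cam(n); q=(np.atleast_2d(P)-T[:3,3])@T[:3,:3]
    return np.c_[cx+f*q[:,0]/-q[:,2],cy-f*q[:,1]/-q[:,2]]
def tri(a,b):  # pixel lists: scene, top
    oa,da=ray("scene",a); ob,db=ray("top",b); out=[]
    for u,v in zip(da,db):
        s,*_=np.linalg.lstsq(np.c_[u,-v],ob-oa,rcond=None)
        A=oa+u*s[0];B=ob+v*s[1]; out.append(np.r_[(A+B)/2,np.linalg.norm(A-B)])
    return np.array(out)
E
python3 - <<'E'
from h import *
np.set_printoptions(precision=3,suppress=True)
p=[[204,204],[287,188],[412,172],[384,224],[353,147],[218,153],[280,230]]
w=plane("top",p,.02);print(w);print(proj("scene",w))
im=cv2.imread("pics/top0.png")
cv2.imwrite("pics/c1.png",cv2.resize(im[130:250,175:335],None,fx=5,fy=5,interpolation=cv2.INTER_CUBIC))
cv2.imwrite("pics/c2.png",cv2.resize(im[140:245,340:445],None,fx=5.5,fy=5.5,interpolation=cv2.INTER_CUBIC))
E
```

```text
[[ 0.466  0.288  0.02 ]
 [ 0.518  0.046  0.02 ]
 [ 0.575 -0.324  0.02 ]
 [ 0.419 -0.243  0.02 ]
 [ 0.645 -0.147  0.02 ]
 [ 0.617  0.251  0.02 ]
 [ 0.394  0.063  0.02 ]]
[[214.654 258.609]
 [291.347 226.58 ]
 [383.652 192.751]
 [391.075 220.701]
 [328.77  194.323]
 [214.711 226.181]
 [303.312 251.396]]
```

View pics/c2.png

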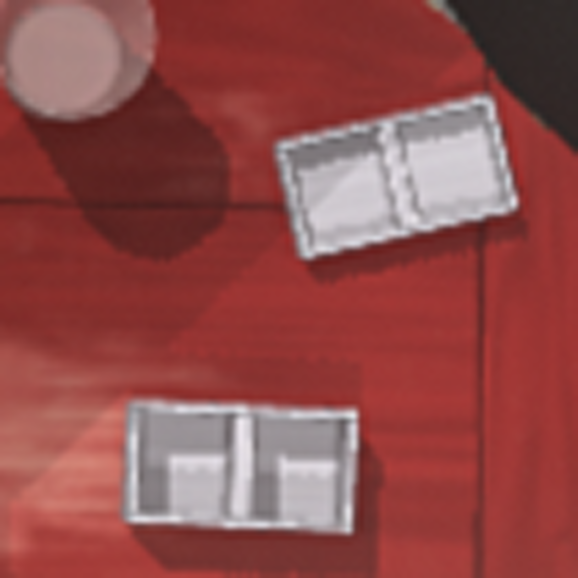

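View pics/c1.png

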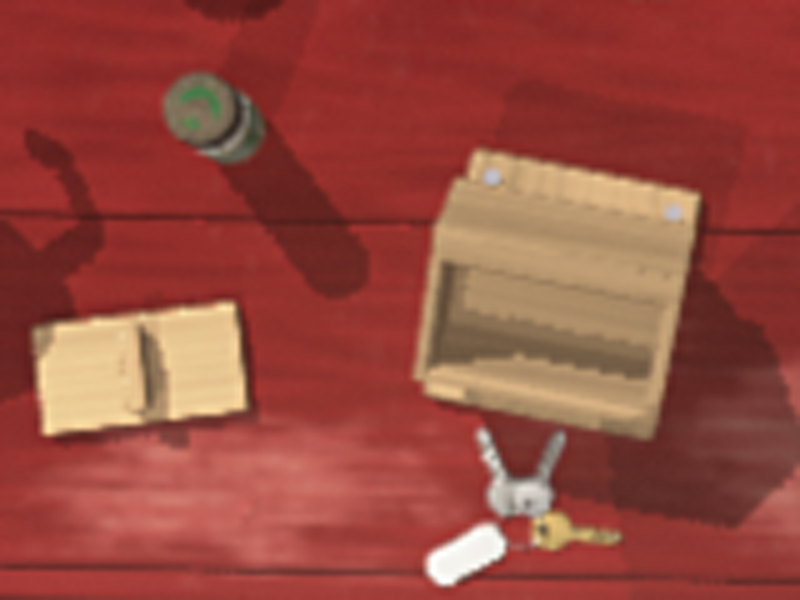

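c2 shows the deep box centred at (242,468), i.e. top px (384,225), and the tray at (398,178), i.e. (412,172). c1 shows the lid at (140,368), the pocket mouth around (555,325), yawed roughly -10°, and the keys just in front at (520,510).

```bash
cat >> h.py <<'E'
def blob(im,kind,roi,s=4):
    x0,y0,x1,y1=roi; c=cv2.resize(im[y0:y1,x0:x1],None,fx=s,fy=s,interpolation=cv2.INTER_CUBIC)
    h=cv2.cvtColor(c,cv2.COLOR_BGR2HSV); H,S,V=[h[...,i].astype(int) for i in range(3)]
    m=(S<85)&(V>85) if kind=="steel" else (H>10)&(H<40)&(S>40)&(V>110)
    cs,_=cv2.findContours(m.astype(np.uint8),cv2.RETR_EXTERNAL,cv2.CHAIN_APPROX_NONE)
    k=max(cs,key=cv2.contourArea).reshape(-1,2)
    return (k+.5)/s-.5+[x0,y0]
def delta(P,Rt):   # slide (cm) and angular in tool axes to reach pose
    s=manip.sense(); R0=R.from_quat(s['tool_rot'])
    return 100*R0.inv().apply(np.array(P)-s['tcp_pos']), (R0.inv()*Rt).as_rotvec()
def down(yaw): # tool x at heading yaw, z down
    return R.from_euler('z',yaw)*R.from_euler('x',np.pi)
E
python3 - <<'E'
from h import *
np.set_printoptions(precision=4,suppress=True)
im=cv2.imread("pics/top0.png")
for n,k,roi,z in(("deep","steel",(355,205,415,245),.02),("tray","steel",(385,150,440,193),.01),("lid","wood",(175,180,232,226),.006)):
    b=blob(im,k,roi); w=plane("top",b,z)[:,:2].astype(np.float32)
    c,sz,a=cv2.minAreaRect(w*1000); pts=cv2.boxPoints((c,sz,a))
    e=[pts[1]-pts[0],pts[2]-pts[1]]; l=max(e,key=np.linalg.norm); l=l*np.sign(l[1])
    yaw=np.arctan2(-l[0],l[1]); print(n,np.array(c),np.array(sz),"yaw",yaw, len(b))
    d=delta([c[0]/1000,c[1]/1000,.17],down(yaw)); print(d)
E
```

```text
deep [ 417.4014 -241.4798] [127.0286  68.2654] yaw -0.026427269 506
(array([ 31.8326, -26.2185,   6.1048]), array([-0.002 , -0.    ,  0.3512]))
tray [ 576.6649 -325.1754] [ 68.1486 125.5643] yaw 0.24657765 478
(array([ 44.2555, -13.2043,   6.0842]), array([-0.002 , -0.0003,  0.0782]))
lid [468.2268 294.7838] [ 67.0649 123.3831] yaw 0.14198877 490
(array([ 53.7624, -75.4191,   6.2094]), array([-0.002 , -0.0002,  0.1828]))
```

```bash
python3 -m creep '[{"slide":[2.65,-2.18,0],"angular":[0,0,0],"claw":0.5},{"slide":[2.65,-2.18,0],"angular":[0,0,0],"claw":0.5},{"slide":[2.65,-2.18,0],"angular":[0,0,0],"claw":0.5},{"slide":[2.65,-2.18,0],"angular":[0,0,0],"claw":0.5},{"slide":[2.65,-2.18,0],"angular":[0,0,0],"claw":0.4},{"slide":[2.65,-2.18,0],"angular":[0,0,0],"claw":-0.1},{"slide":[2.65,-2.18,0],"angular":[0,0,0],"claw":-0.1},{"slide":[2.65,-2.18,0],"angular":[0,0,0],"claw":-0.1},{"slide":[2.65,-2.18,0],"angular":[0,0,0],"claw":-0.1},{"slide":[2.65,-2.18,0],"angular":[0,0,0],"claw":-0.1}]' 80
python3 -m creep '[{"slide":[2.65,-2.18,0],"angular":[0,0,0],"claw":-0.1},{"slide":[2.65,-2.18,0],"angular":[0,0,0],"claw":-0.1},{"slide":[0,0,0],"angular":[0,0,0.117],"claw":-0.1},{"slide":[0,0,0],"angular":[0,0,0.117],"claw":-0.1},{"slide":[0,0,0],"angular":[0,0,0.117],"claw":-0.1},{"slide":[0,0,0],"angular":[0,0,0],"claw":-0.1}]'
python3 - <<'E'
from h import *
np.set_printoptions(precision=4,suppress=True)
s=manip.sense();print(s['q'],s['finger_gap'])
print(delta([.4174,-.2415,.17],down(-.026)))
for n in("scene","top"): cv2.imwrite(f"pics/{n}1.png",viewer.snapshot(n))
a=cv2.imread("pics/scene1.png")
cv2.imwrite("pics/c3.png",cv2.resize(a[150:290,170:450],None,fx=2.85,fy=2.85,interpolation=cv2.INTER_CUBIC))
E
```

```text
t: 0.93
tcp_pos: [0.3814, -0.2994, 0.2311]
tool_rot: [0.987, 0.162, -0.0, -0.0]
force: [1.8, -0.1, 0.3]
finger_gap: 0.453
gripper_force: 0.0
t: 1.43
tcp_pos: [0.4174, -0.2423, 0.231]
tool_rot: [1.0, -0.014, -0.0, -0.0]
force: [0.5, -0.6, -0.2]
finger_gap: 0.453
gripper_force: 0.0
[-0.758   0.3376  1.7805  0.      1.0243  0.8399] 0.45261464481295327
(array([ 0.0045, -0.0731,  6.1048]), array([-0.0005,  0.0006, -0.0012]))
```

View pics/c3.png

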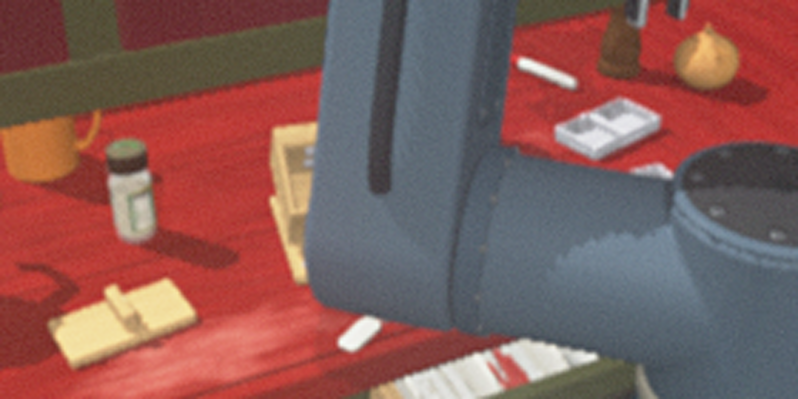

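Scene view: tray rim corners at crop (557,127), (617,98), (661,117); only the far corner of the deep box peeps out at about (652,170); lid clear at (125,320).

```bash
python3 - <<'E'
from h import *
np.set_printoptions(precision=4,suppress=True)
t=np.array([[277,145],[490,97],[517,212],[303,258],[130,403],[358,410]])/5.5-.4+[340,140]
for z in(.018,.036): print(z,(proj("scene",plane("top",t,z))-[170,150])*2.85)
s=np.array([[557,127],[617,98],[661,117]])/2.85-.3+[170,150]
print(tri(s,t[[3,0,1]]))
# lid heights: bar top ends
lt=np.array([[133,325],[150,408]])/5-.4+[175,130]
print("lid bar centre",plane("top",lt,.03))
print((proj("scene",plane("top",lt,.03))-[170,150])*2.85)
E
```

```text
0.018 [[555.3223 128.4226]
 [620.767   99.1716]
 [660.9882 118.2961]
 [594.5222 149.0695]
 [565.1352 201.8595]
 [659.0253 176.6514]]
0.036 [[555.1228 116.4894]
 [620.3382  87.9112]
 [660.3946 106.6114]
 [594.1614 136.6699]
 [564.8705 188.222 ]
 [658.3838 163.6233]]
[[ 0.5393 -0.2491  0.0514  0.0428]
 [ 0.5659 -0.2791  0.069   0.0709]
 [ 0.6096 -0.4005 -0.0074  0.0483]]
lid bar centre [[0.4926 0.2945 0.03  ]
 [0.4445 0.2831 0.03  ]]
[[111.8382 286.5462]
 [136.4313 312.8143]]
```

```bash
python3 -m creep '[{"slide":[0,-0.07,3.5],"angular":[0,0,0],"claw":-0.1},{"slide":[0,0,3.5],"angular":[0,0,0],"claw":-0.1},{"slide":[0,0,3.5],"angular":[0,0,0],"claw":-0.1},{"slide":[0,0,3.5],"angular":[0,0,0],"claw":-0.1},{"slide":[0,0,3],"angular":[0,0,0],"claw":-0.1},{"slide":[0,0,2],"angular":[0,0,0],"claw":-0.1},{"slide":[0,0,1.5],"angular":[0,0,0],"claw":-0.1},{"slide":[0,0,1],"angular":[0,0,0],"claw":-0.1},{"slide":[0,0,0.6],"angular":[0,0,0],"claw":-0.1},{"slide":[0,0,0],"angular":[0,0,0],"claw":-0.1}]' 80
python3 -m creep '[{"slide":[0,0,0],"angular":[0,0,0],"claw":-0.4},{"slide":[0,0,0],"angular":[0,0,0],"claw":-1},{"slide":[0,0,0],"angular":[0,0,0],"claw":-1},{"slide":[0,0,0],"angular":[0,0,0],"claw":-1},{"slide":[0,0,0],"angular":[0,0,0],"claw":-1},{"slide":[0,0,0],"angular":[0,0,0],"claw":-1}]' 80
```

```text
t: 2.37
tcp_pos: [0.417, -0.2422, 0.0095]
tool_rot: [1.0, -0.013, -0.001, -0.001]
force: [-0.4, -0.3, 0.9]
finger_gap: 0.444
gripper_force: 0.0
t: 2.87
tcp_pos: [0.4177, -0.2424, 0.0114]
tool_rot: [1.0, -0.013, 0.001, 0.001]
force: [0.0, 0.7, 6.6]
finger_gap: 0.093
gripper_force: 79.7
```

```bash
python3 -m creep '[{"slide":[0,0,-1],"angular":[0,0,0],"claw":-1},{"slide":[0,0,-3],"angular":[0,0,0],"claw":-1},{"slide":[0,0,-3.5],"angular":[0,0,0],"claw":-1},{"slide":[0,0,-3.5],"angular":[0,0,0],"claw":-1},{"slide":[0,0,-3.5],"angular":[0,0,0],"claw":-1},{"slide":[0,0,-3.5],"angular":[0,0,0],"claw":-1},{"slide":[0,0,-2],"angular":[0,0,0],"claw":-1},{"slide":[0,0,0],"angular":[0,0,0],"claw":-1}]' 
python3 - <<'E'
from h import *
a=cv2.imread("pics/scene0.png")[180:260,250:330]; b=cv2.imread("pics/top0.png")[155:223,253:321]
cv2.imwrite("pics/c4.png",np.hstack([cv2.resize(x,(400,400),interpolation=cv2.INTER_CUBIC) for x in(a,b)]))
E
```

```text
t: 3.53
tcp_pos: [0.4194, -0.2439, 0.2152]
tool_rot: [1.0, -0.013, 0.004, 0.004]
force: [0.6, -1.1, -3.0]
finger_gap: 0.095
gripper_force: 78.8
```

View pics/c4.png

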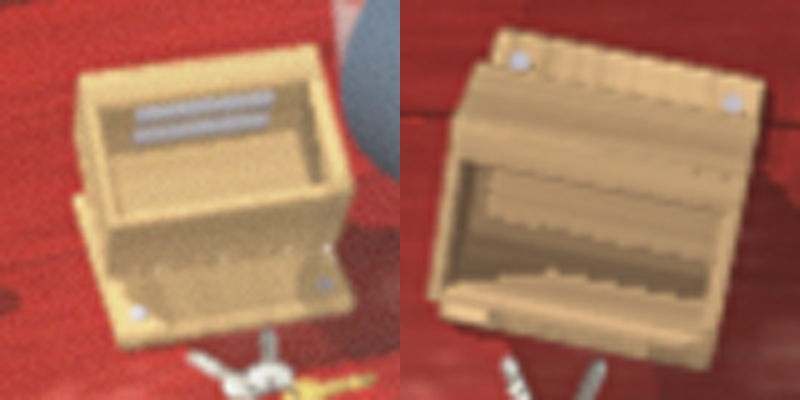

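c4: scene rim outer corners at (80,75), (317,45), (350,188), (110,225); top-view base-board corners at (497,30), (763,80), (710,368), (442,318); inner rear lip (462,160)-(728,207).

```bash
cat > st.py <<'E'
from h import *
def pocket(c,yaw):
    Rs=R.from_euler('z',yaw); Rp=Rs*R.from_euler('y',-np.pi/6)
    return Rs,Rp,np.array([c[0],c[1],.047])
S=lambda p:(np.array(p,float)+.5)/5-.5+[250,180]
T=lambda p:(np.array(p,float)-[400,0]+.5)/(400/68)-.5+[253,155]
E
python3 - <<'E'
from st import *
np.set_printoptions(precision=4,suppress=True)
b=plane("top",T([[497,30],[763,80],[710,368],[442,318]]),.012)
print(b,np.linalg.norm(np.diff(b,axis=0,append=b[:1]),axis=1))
c=b.mean(0); x=(b[0]+b[1]-b[2]-b[3]);yaw=np.arctan2(x[1],x[0]);y=(b[0]+b[3]-b[1]-b[2]);yaw2=np.arctan2(-y[0],y[1])
print("c",c,yaw,yaw2)
Rs,Rp,o=pocket(c,(yaw+yaw2)/2)
rim=np.array([[.0555,.0695,.061],[.0555,-.0695,.061],[-.0415,-.0695,.061],[-.0415,.0695,.061]])
W=o+Rp.apply(rim)
print("scene pred",(proj("scene",W)-[250,180]+.5)*5-.5); print("meas [80,75],[317,45],[350,188],[110,225]")
print("top pred",(proj("top",W)-[253,155]+.5)*400/68-.5+[400,0])
inner=o+Rp.apply([[.0335,.0615,.061],[.0335,-.0615,.061],[-.0335,-.0615,.061],[-.0335,.0615,.061]])
print("inner s",(proj("scene",inner)-[250,180]+.5)*5-.5,"top",(proj("top",inner)-[253,155]+.5)*400/68-.5+[400,0])
base=np.c_[Rs.apply([[.075,.0695,.012],[.075,-.0695,.012],[-.075,-.0695,.012],[-.075,.0695,.012]])]+[*c[:2],0]
print("base s",(proj("scene",base)-[250,180]+.5)*5-.5,"top",(proj("top",base)-[253,155]+.5)*400/68-.5+[400,0])
E
```

```text
[[ 0.6017  0.1013  0.012 ]
 [ 0.5798 -0.0336  0.012 ]
 [ 0.4336 -0.0102  0.012 ]
 [ 0.4557  0.125   0.012 ]] [0.1367 0.148  0.1371 0.1479]
c [0.5177 0.0456 0.012 ] -0.1596362808205254 -0.1617398198225076
scene pred [[ 78.9741  79.9742]
 [314.1086  48.2269]
 [355.9085 193.1343]
 [111.9984 231.0285]]
meas [80,75],[317,45],[350,188],[110,225]
top pred [[452.5423 121.3218]
 [747.0155 176.2427]
 [714.1625 353.769 ]
 [429.1631 300.9568]]
inner s [[100.2759 111.167 ]
 [310.046   81.9109]
 [338.7545 182.8116]
 [123.5945 215.8624]] top [[463.9552 166.2481]
 [722.5823 214.4114]
 [700.3738 336.5191]
 [447.5093 289.6374]]
base s [[ 71.8326 197.9467]
 [287.2226 165.5856]
 [358.2555 299.0452]
 [120.3546 339.4233]] top [[495.2745  27.7323]
 [765.7674  78.3599]
 [711.3994 370.1456]
 [439.5343 319.7972]]
```

```bash
cat >> st.py <<'E'
C=np.array([.518,.0456]); YAW=-.161
Rs,Rp,O=pocket(C,YAW); RT=Rp*R.from_euler('x',np.pi)
def rel():  # tcp in pocket frame (mm), rotation error tool-frame to reach RT
    s=manip.sense(); p=1000*Rp.inv().apply(s['tcp_pos']-O)
    e=(R.from_quat(s['tool_rot']).inv()*RT).as_rotvec(); f=Rp.inv().apply(s['force'])
    print("t",round(s['t'],2),"tcp pocket mm",p.round(1),"roterr",e.round(3),"F pocket",f.round(1),"tau",Rp.inv().apply(s['ft_torque']).round(2),"gap",round(s['finger_gap'],3),s['gripper_force'].__round__(0))
def go(pp): # pocket-frame target mm
    P=O+Rp.apply(np.array(pp)/1000); sl,an=delta(P,RT); print("world",P.round(4),"slide",sl.round(2),"ang",an.round(3))
E
python3 - <<'E'
from st import *
rel(); go([0,0,130])
print(manip.sense()['q'])
E
```

```text
t 3.53 tcp pocket mm [  40.  -301.5  171.1] roterr [-0.029  0.514  0.134] F pocket [-0.9 -1.  -3. ] tau [ 0.01 -0.07  0.04] gap 0.095 79.0
world [0.4538 0.056  0.1596] slide [  2.62 -30.11   5.37] ang [-0.029  0.514  0.134]
[-7.57520458e-01  3.59719983e-01  1.80079705e+00 -4.95400628e-08
  9.70169152e-01  8.39035206e-01]
```

```bash
python3 -m creep '[{"slide":[0,-2,0],"angular":[0,0,0],"claw":-1},{"slide":[0.3,-3.2,0],"angular":[0,0,0],"claw":-1},{"slide":[0.3,-3.2,0],"angular":[0,0,0],"claw":-1},{"slide":[0.3,-3.2,0],"angular":[0,0,0],"claw":-1},{"slide":[0.3,-3.2,0],"angular":[0,0,0],"claw":-1},{"slide":[0.3,-3.2,0],"angular":[0,0,0],"claw":-1},{"slide":[0.3,-3.2,0],"angular":[0,0,0],"claw":-1},{"slide":[0.3,-3.2,0],"angular":[0,0,0],"claw":-1},{"slide":[0.3,-3.2,0],"angular":[0,0,0],"claw":-1},{"slide":[0.2,-2.5,0],"angular":[0,0,0],"claw":-1}]' >/dev/null
python3 -m creep '[{"slide":[0,0,0],"angular":[-0.004,0.073,0.019],"claw":-1},{"slide":[0,0,0],"angular":[-0.004,0.073,0.019],"claw":-1},{"slide":[0,0,0],"angular":[-0.004,0.073,0.019],"claw":-1},{"slide":[0,0,0],"angular":[-0.004,0.073,0.019],"claw":-1},{"slide":[0,0,0],"angular":[-0.004,0.073,0.019],"claw":-1},{"slide":[0,0,0],"angular":[-0.004,0.073,0.019],"claw":-1},{"slide":[0,0,0],"angular":[-0.004,0.073,0.019],"claw":-1},{"slide":[0,0,0],"angular":[0,0,0],"claw":-1}]'
python3 -c "
from st import *
rel(); go([0,0,130]); print(manip.sense()['q'])"
```

```text
t: 5.03
tcp_pos: [0.4448, 0.059, 0.2069]
tool_rot: [0.966, -0.078, 0.247, 0.017]
force: [-1.5, -0.4, -4.3]
finger_gap: 0.1
gripper_force: 79.0
t 5.03 tcp pocket mm [ 15.5   1.5 175.7] roterr [-0.005  0.023 -0.002] F pocket [-3.4 -0.6 -3. ] tau [-0.03  0.61  0.  ] gap 0.1 79.0
world [0.4538 0.056  0.1596] slide [-1.45  0.17  4.6 ] ang [-0.005  0.023 -0.002]
[-0.10292703  0.24140586  2.230754   -0.13220279  0.17073827  1.75363996]
```

```bash
python3 -m creep '[{"slide":[-0.5,0.06,1.5],"angular":[-0.005,0.023,0],"claw":-1},{"slide":[-0.5,0.06,1.5],"angular":[0,0,0],"claw":-1},{"slide":[-0.5,0.06,1.5],"angular":[0,0,0],"claw":-1},{"slide":[0,0,1],"angular":[0,0,0],"claw":-1},{"slide":[0,0,0.5],"angular":[0,0,0],"claw":-1},{"slide":[0,0,0],"angular":[0,0,0],"claw":-1},{"slide":[0,0,0],"angular":[0,0,0],"claw":-1}]' >/dev/null
python3 - <<'E'
from st import *
rel(); print(manip.sense()['q'])
for n in("scene","top"): cv2.imwrite(f"pics/{n}2.png",viewer.snapshot(n))
a=cv2.imread("pics/scene2.png")[160:260,240:340]; b=cv2.imread("pics/top2.png")[145:225,250:330]
cv2.imwrite("pics/c5.png",np.hstack([cv2.resize(x,(400,400),interpolation=cv2.INTER_CUBIC) for x in(a,b)]))
E
```

```text
t 5.62 tcp pocket mm [ 17.1  -5.2 142.6] roterr [ 0.016 -0.005 -0.003] F pocket [-1.6  0.4 -2.5] tau [-0.02  0.51  0.04] gap 0.096 79.0
[-0.1060629   0.34000555  2.24902565 -1.03827618  0.05062224  2.65886796]
```

View pics/c5.png

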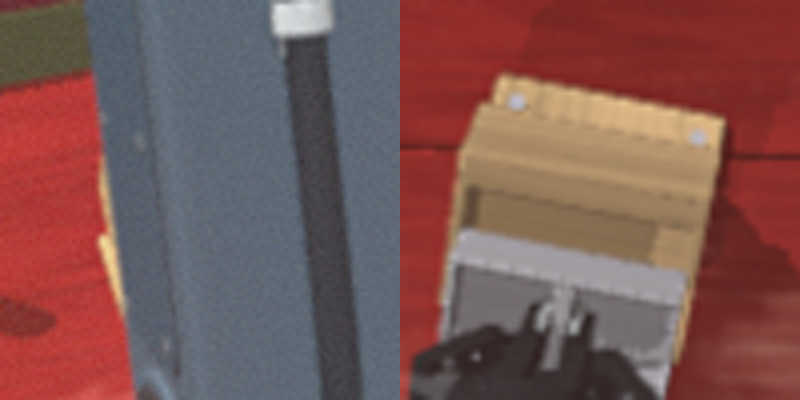

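The forearm hides the pocket in the scene crop. The top crop shows the box held square but low (rim at (455,232)-(685,275)), short of its target. The wrist is near its singularity (q5≈0, q4 running to its lower limit), so I need an FK fit to plan around it.

```bash
cat > fk.py <<'E'
from st import *
from scipy.optimize import least_squares
def fk(q,p):
    a1,a2,h,L,d,e,x0=p
    Rw=R.from_euler('z',q[0])*R.from_euler('y',q[1]+q[2])*R.from_euler('z',q[3])*R.from_euler('y',q[4])*R.from_euler('z',K[0]+K[1]*q[5])
    A=R.from_euler('z',q[0]); u=lambda t:np.array([np.sin(t),0,np.cos(t)])
    w=np.array([x0,d,h])+a1*u(q[1])+a2*u(q[1]+q[2])+e*u(q[1]+q[2]-np.pi/2)
    return A.apply(w)+L*Rw.apply([0,0,1]),Rw
K=[np.pi/2,1.]
D=[([-1.42448,.5284038,1.433772,0,1.1814065,-.1784937],[.199401,-.59166,.230413]),
([-.758,.3376,1.7805,0,1.0243,.8399],[.4174,-.2423,.231]),
([-.75752,.35972,1.800797,0,.970169,.839035],[.4194,-.2439,.2152]),
([-.102927,.241406,2.230754,-.132203,.170738,1.75364],[.4448,.059,.2069]),
([-.1060629,.34000555,2.24902565,-1.03827618,.05062224,2.65886796],None)]
D[-1]=(D[-1][0],O+Rp.apply(np.array([17.1,-5.2,142.6])/1000))
s=manip.sense(); D.append((s['q'],s['tcp_pos']))
r=lambda p:np.concatenate([fk(q,p)[0]-t for q,t in D]+[1e-3*(p[[5,6]])])
S0=least_squares(r,[.45,.4,.2,.2,0.1,0,0]); P=S0.x
def ik(pos,Rt,q0):
    lo=[-3.08,-.75,.22,-1.43,0,-2.85];hi=[3.08,2.2,2.44,4.57,2.65,2.85]
    f=lambda q:np.r_[5*(fk(q,P)[0]-pos),(fk(q,P)[1].inv()*Rt).as_rotvec()]
    z=least_squares(f,np.clip(q0,np.array(lo)+.001,np.array(hi)-.001),bounds=(lo,hi)); return z.x,np.abs(z.fun).max()
E
python3 - <<'E'
from fk import *
np.set_printoptions(precision=3,suppress=True)
print(P,np.abs(S0.fun).max())
q,t=s['q'],R.from_quat(s['tool_rot']); print((fk(q,P)[1].inv()*t).as_rotvec())
print((fk(D[0][0],P)[1].inv()*R.from_quat([.98684,.16168,0,-.001])).as_rotvec())
for z in(190,160,130,100,80,40,10):
    pos=O+Rp.apply([0,0,z/1000])
    for q0 in([-.1,.3,2.2,0,.1,1.7],[-.1,.3,2.2,3.1,.1,-1.4]): print(z,*ik(pos,RT,q0))
E
```

```text
[ 0.588  0.392  0.274  0.297  0.111 -0.114  0.   ] 0.00011415988737417993
[ 0.  0. -0.]
[ 0. -0.  0.]
190 [-0.097  0.209  2.282 -0.248  0.131  1.873] 1.882216604798259e-11
190 [-0.117  0.232  2.336  4.459  0.008 -2.85 ] 0.0517560213298396
160 [-0.1    0.301  2.288 -0.792  0.043  2.415] 4.517786145186163e-11
160 [-0.105  0.308  2.302  4.469  0.025 -2.85 ] 0.014340645736349954
130 [-0.124  0.376  2.268 -0.238  0.     1.841] 0.026369423186619983
130 [-0.103  0.391  2.286  3.603  0.065 -1.981] 3.3015257194790586e-14
100 [-0.124  0.447  2.23  -0.506  0.     2.11 ] 0.05902973225215212
100 [-0.106  0.478  2.277  3.341  0.139 -1.721] 2.636163383938628e-10
80 [-0.124  0.492  2.204 -1.055  0.     2.658] 0.07869104028499883
80 [-0.108  0.533  2.268  3.287  0.185 -1.668] 2.6714394585347634e-12
40 [-0.122  0.581  2.149 -1.245  0.004  2.85 ] 0.11332264694474896
40 [-0.111  0.638  2.241  3.239  0.262 -1.621] 1.256633685997599e-13
10 [-0.125  0.646  2.107 -1.236  0.     2.839] 0.13473225115865145
10 [-0.113  0.711  2.214  3.221  0.308 -1.605] 6.236396815628709e-11
```

```bash
python3 - <<'E'
from fk import *
np.set_printoptions(precision=3,suppress=True)
pos=O+Rp.apply([0.0,0,.170]); E=lambda v:R.from_rotvec(v)
go([0,0,170]); print(((R.from_quat(s['tool_rot']).inv())*(RT*E([0,-.25,0]))).as_rotvec())
for l in(.3,-.3):
    q=np.array([-.1,.2,2.28,0,.35,1.7]); print("l",l)
    X=RT*E([0,-.25,0]); seq=[(X,pos)]
    for k in range(3): X=X*E([l/3,0,0]); seq.append((X,pos))
    for k in range(6): X=X*E([0,.5/6,0]); seq.append((X,pos))
    for k in range(3): X=X*E([-l/3,0,0]); seq.append((X,pos))
    for X,p in seq:
        q,e=ik(p,X,q); print(q,round(e,4))
    print("final vs RT",(X.inv()*RT).as_rotvec())
E
```

```text
world [0.434 0.059 0.194] slide [-1.71 -0.45 -2.71] ang [ 0.015 -0.006 -0.004]
[ 0.015 -0.256 -0.006]
l 0.3
[-0.111  0.268  2.108 -0.028  0.493  1.644] 0.0
[-0.198  0.26   2.13   0.234  0.494  1.328] 0.0
[-0.286  0.263  2.148  0.47   0.533  1.034] 0.0
[-0.371  0.277  2.163  0.653  0.6    0.792] 0.0
[-0.387  0.27   2.225  0.834  0.511  0.604] 0.0
[-0.402  0.274  2.289  1.103  0.442  0.327] 0.0
[-0.416  0.29   2.355  1.47   0.414 -0.053] 0.0
[-0.43   0.325  2.424  1.874  0.453 -0.475] 0.0
[-0.414  0.336  2.44   2.036  0.47  -0.617] 0.0418
[-0.384  0.338  2.44   2.154  0.468 -0.7  ] 0.094
[-0.256  0.335  2.44   2.57   0.383 -0.974] 0.0678
[-0.138  0.352  2.44   3.053  0.377 -1.331] 0.0365
[-0.036  0.381  2.44   3.432  0.435 -1.601] 0.0034
final vs RT [ 0.018 -0.228 -0.146]
l -0.3
[-0.111  0.268  2.108 -0.028  0.493  1.644] 0.0
[-0.027  0.285  2.083 -0.27   0.531  1.935] 0.0
[ 0.051  0.311  2.056 -0.46   0.598  2.171] 0.0
[ 0.123  0.344  2.027 -0.599  0.684  2.35 ] 0.0
[ 0.14   0.338  2.081 -0.743  0.599  2.5  ] 0.0
[ 0.157  0.34   2.136 -0.943  0.526  2.706] 0.0
[ 0.161  0.338  2.172 -1.097  0.482  2.85 ] 0.0271
[ 0.149  0.322  2.184 -1.13   0.454  2.85 ] 0.0883
[ 0.136  0.306  2.195 -1.162  0.426  2.85 ] 0.15
[ 0.123  0.29   2.206 -1.193  0.399  2.85 ] 0.2119
[ 0.045  0.267  2.249 -1.253  0.26   2.85 ] 0.1926
[-0.042  0.25   2.286 -1.324  0.117  2.85 ] 0.1747
[-0.118  0.242  2.312 -1.39   0.     2.85 ] 0.1621
final vs RT [-0.018 -0.228  0.146]
```

```bash
python3 - <<'E'
from fk import *
np.set_printoptions(precision=3,suppress=True)
E=lambda v:R.from_rotvec(v)
for pos in([.50,.05,.2],[.54,.045,.21],[.47,.05,.17]):
    for q0 in([-.1,.3,2.2,0,.1,1.7],[-.1,.3,2.2,3.1,.1,-1.4]): print(pos,*ik(np.array(pos),RT,q0))
pos=np.array([.52,.05,.2])
def run(l,b0,b1,n):
    q=np.array([-.1,.2,2.28,0,.35,1.7]); print("l",l,b0,b1)
    X=RT*E([0,b0,0]); seq=[X]
    for k in range(3): X=X*E([l/3,0,0]); seq.append(X)
    for k in range(n): X=X*E([0,(b1-b0)/n,0]); seq.append(X)
    for k in range(3): X=X*E([-l/3,0,0]); seq.append(X)
    for X in seq:
        q,e=ik(pos,X,q); print(q,round(e,4))
    print("final to RT",(X.inv()*RT).as_rotvec())
run(.25,-.2,.15,6)
E
```

```text
[0.5, 0.05, 0.2] [-0.107  0.319  2.138 -0.167  0.164  1.783] 1.7156415177410617e-13
[0.5, 0.05, 0.2] [-0.126  0.341  2.206  3.733  0.    -2.133] 0.07126094525317786
[0.54, 0.045, 0.21] [-0.109  0.339  2.039 -0.11   0.242  1.723] 9.513097601332454e-10
[0.54, 0.045, 0.21] [-0.126  0.365  2.141  3.004  0.    -1.404] 0.11208369508513664
[0.47, 0.05, 0.17] [-0.117  0.37   2.24  -1.208  0.024  2.817] 2.2817786484059795e-09
[0.47, 0.05, 0.17] [-0.119  0.372  2.246  4.457  0.02  -2.85 ] 0.005557830427009475
l 0.25 -0.2 0.15
[-0.109  0.348  1.95  -0.033  0.521  1.65 ] 0.0
[-0.168  0.342  1.966  0.174  0.517  1.412] 0.0
[-0.228  0.342  1.98   0.373  0.538  1.182] 0.0
[-0.287  0.348  1.991  0.544  0.581  0.978] 0.0
[-0.292  0.342  2.034  0.648  0.506  0.874] 0.0
[-0.297  0.34   2.077  0.791  0.435  0.73 ] 0.0
[-0.301  0.341  2.121  0.994  0.375  0.526] 0.0
[-0.305  0.348  2.164  1.272  0.333  0.246] 0.0
[-0.308  0.359  2.207  1.613  0.323 -0.096] 0.0
[-0.31   0.377  2.25   1.951  0.353 -0.437] 0.0
[-0.233  0.366  2.234  2.132  0.233 -0.545] 0.0
[-0.157  0.363  2.213  2.576  0.123 -0.92 ] 0.0
[-0.082  0.366  2.188  3.861  0.096 -2.141] 0.0
final to RT [ 0.009 -0.139 -0.086]
```

```bash
python3 - <<'E'
from fk import *
np.set_printoptions(precision=3,suppress=True)
E=lambda v:R.from_rotvec(v)
def run(z,l,b0,b1,n):
    pos=O+Rp.apply([0,0,z/1000])
    q=np.array([-.1,.2,2.28,0,.35,1.7]); print(z,"l",l,b0,b1)
    X=RT*E([0,b0,0]); seq=[X]
    for k in range(4): X=X*E([l/4,0,0]); seq.append(X)
    for k in range(n): X=X*E([0,(b1-b0)/n,0]); seq.append(X)
    v=(X.inv()*RT).as_rotvec(); print("last leg",v)
    for k in range(4): X=X*E(v/4); seq.append(X)
    for X in seq:
        q,e=ik(pos,X,q); print(q,round(e,4))
run(120,.24,-.2,0,5)
run(105,.2,-.2,0,5)
E
```

```text
120 l 0.24 -0.2 0
last leg [-0.235  0.    -0.048]
[-0.113  0.389  2.139 -0.054  0.291  1.668] 0.0
[-0.163  0.386  2.152  0.216  0.286  1.361] 0.0
[-0.214  0.386  2.164  0.47   0.306  1.069] 0.0
[-0.265  0.39   2.175  0.673  0.344  0.826] 0.0
[-0.315  0.397  2.183  0.821  0.396  0.638] 0.0
[-0.32   0.399  2.213  0.978  0.356  0.477] 0.0
[-0.325  0.404  2.244  1.177  0.327  0.275] 0.0
[-0.33   0.412  2.275  1.414  0.312  0.034] 0.0
[-0.335  0.424  2.306  1.669  0.317 -0.226] 0.0
[-0.34   0.439  2.338  1.913  0.343 -0.475] 0.0
[-0.281  0.428  2.327  2.028  0.263 -0.542] 0.0
[-0.221  0.421  2.315  2.217  0.185 -0.683] 0.0
[-0.162  0.419  2.3    2.61   0.117 -1.031] 0.0
[-0.104  0.42   2.284  3.463  0.09  -1.842] 0.0
105 l 0.2 -0.2 0
last leg [-0.196 -0.    -0.04 ]
[-0.114  0.427  2.134 -0.059  0.257  1.673] 0.0
[-0.155  0.424  2.146  0.194  0.252  1.389] 0.0
[-0.196  0.424  2.156  0.437  0.265  1.114] 0.0
[-0.238  0.426  2.165  0.639  0.294  0.878] 0.0
[-0.279  0.431  2.173  0.793  0.335  0.691] 0.0
[-0.283  0.434  2.203  0.981  0.292  0.501] 0.0
[-0.287  0.44   2.233  1.23   0.263  0.249] 0.0
[-0.29   0.449  2.264  1.532  0.253 -0.056] 0.0
[-0.294  0.461  2.294  1.841  0.268 -0.368] 0.0
[-0.297  0.477  2.325  2.106  0.307 -0.638] 0.0
[-0.249  0.469  2.316  2.25   0.246 -0.742] 0.0
[-0.201  0.465  2.305  2.469  0.19  -0.921] 0.0
[-0.153  0.463  2.293  2.827  0.145 -1.242] 0.0
[-0.105  0.464  2.279  3.362  0.127 -1.741] 0.0
```

```bash
python3 -m creep '[{"slide":[-0.1,-0.05,-0.5],"angular":[0,-0.04,0],"claw":-1},{"slide":[-0.1,-0.05,-0.5],"angular":[0,-0.04,0],"claw":-1},{"slide":[-0.1,-0.05,-0.5],"angular":[0,-0.04,0],"claw":-1},{"slide":[-0.1,-0.05,-0.5],"angular":[0,-0.04,0],"claw":-1},{"slide":[-0.1,-0.05,-0.5],"angular":[0,-0.04,0],"claw":-1},{"slide":[0,0,0],"angular":[0,0,0],"claw":-1},{"slide":[0,0,0],"angular":[0,0,0],"claw":-1}]' >/dev/null
python3 - <<'E'
from st import *
rel(); s=manip.sense();print(s['q'].round(3))
for z in(140,120):
    P=O+Rp.apply([0,0,z/1000]);print(z,[x.round(3) for x in delta(P,RT*R.from_rotvec([0,-.2,0]))])
E
```

```text
t 6.3 tcp pocket mm [ 18.1  -9.8 158.7] roterr [ 0.038  0.107 -0.007] F pocket [-1.5  0.3 -2.9] tau [-0.03  0.42  0.02] gap 0.097 79.0
[-0.104  0.283  2.164 -0.217  0.286  1.841]
140 [array([-1.608, -1.04 ,  2.016]), array([ 0.037, -0.093, -0.011])]
120 [array([-1.396, -1.117,  4.004]), array([ 0.037, -0.093, -0.011])]
```

```bash
python3 -m creep '[{"slide":[0,0,0],"angular":[0.012,-0.031,-0.004],"claw":-1},{"slide":[0,0,0],"angular":[0.012,-0.031,-0.004],"claw":-1},{"slide":[0,0,0],"angular":[0.012,-0.031,-0.004],"claw":-1},{"slide":[-0.28,-0.22,0.8],"angular":[0,0,0],"claw":-1},{"slide":[-0.28,-0.22,0.8],"angular":[0,0,0],"claw":-1},{"slide":[-0.28,-0.22,0.8],"angular":[0,0,0],"claw":-1},{"slide":[-0.28,-0.22,0.8],"angular":[0,0,0],"claw":-1},{"slide":[-0.28,-0.22,0.8],"angular":[0,0,0],"claw":-1},{"slide":[0,0,0],"angular":[0,0,0],"claw":-1}]' >/dev/null
python3 - <<'E'
from st import *
rel(); s=manip.sense();print(s['q'].round(3))
for z in(120,):
    P=O+Rp.apply([0,0,z/1000]);print(z,[x.round(3) for x in delta(P,RT*R.from_rotvec([0,-.2,0]))])
E
python3 -m creep '[{"slide":[0,0,0],"angular":[0.03,0,0],"claw":-1},{"slide":[0,0,0],"angular":[0.03,0,0],"claw":-1},{"slide":[0,0,0],"angular":[0.03,0,0],"claw":-1},{"slide":[0,0,0],"angular":[0.03,0,0],"claw":-1},{"slide":[0,0,0],"angular":[0.03,0,0],"claw":-1},{"slide":[0,0,0],"angular":[0.03,0,0],"claw":-1},{"slide":[0,0,0],"angular":[0.03,0,0],"claw":-1},{"slide":[0,0,0],"angular":[0.03,0,0],"claw":-1},{"slide":[0,0,0],"angular":[0,0,0],"claw":-1}]' >/dev/null
python3 - <<'E'
from st import *
rel(); s=manip.sense();print(s['q'].round(3))
E
```

```text
t 7.05 tcp pocket mm [ -7.    1.  121.3] roterr [0.002 0.207 0.002] F pocket [-1.4 -0.9 -2.2] tau [ 0.02  0.32 -0.  ] gap 0.098 79.0
[-0.107  0.39   2.15  -0.067  0.286  1.684]
120 [array([ 0.71 ,  0.104, -0.014]), array([0.002, 0.007, 0.002])]
t 7.8 tcp pocket mm [ -4.2  -0.2 121.8] roterr [-0.236  0.2   -0.024] F pocket [-1.5 -0.4 -3.3] tau [-0.23  0.32  0.11] gap 0.1 79.0
[-0.315  0.394  2.193  0.826  0.389  0.632]
```

Tracking as planned. Pitch across, then undo the lateral tilt.

```bash
python3 -m creep '[{"slide":[0.04,0,0],"angular":[0,0.02,0],"claw":-1},{"slide":[0.04,0,0],"angular":[0,0.02,0],"claw":-1},{"slide":[0.04,0,0],"angular":[0,0.02,0],"claw":-1},{"slide":[0.04,0,0],"angular":[0,0.02,0],"claw":-1},{"slide":[0.04,0,0],"angular":[0,0.02,0],"claw":-1},{"slide":[0.04,0,0],"angular":[0,0.02,0],"claw":-1},{"slide":[0.04,0,0],"angular":[0,0.02,0],"claw":-1},{"slide":[0.04,0,0],"angular":[0,0.02,0],"claw":-1},{"slide":[0.04,0,0],"angular":[0,0.02,0],"claw":-1},{"slide":[0.04,0,0],"angular":[0,0.02,0],"claw":-1}]' >/dev/null
python3 -m creep '[{"slide":[0,0,0],"angular":[-0.03,0,-0.006],"claw":-1},{"slide":[0,0,0],"angular":[-0.03,0,-0.006],"claw":-1},{"slide":[0,0,0],"angular":[-0.03,0,-0.006],"claw":-1},{"slide":[0,0,0],"angular":[-0.03,0,-0.006],"claw":-1},{"slide":[0,0,0],"angular":[-0.03,0,-0.006],"claw":-1},{"slide":[0,0,0],"angular":[-0.025,0,-0.005],"claw":-1},{"slide":[0,0,0],"angular":[0,0,0],"claw":-1}]' >/dev/null
python3 - <<'E'
from st import *
rel(); s=manip.sense();print(s['q'].round(3))
go([0,0,100])
E
```

```text
t 9.22 tcp pocket mm [ -1.    1.5 122. ] roterr [-0.061  0.003 -0.011] F pocket [-1.5 -0.3 -3.1] tau [-0.05  0.49  0.04] gap 0.102 79.0
[-0.16   0.413  2.3    2.559  0.111 -0.979]
world [0.4686 0.0536 0.1336] slide [0.11 0.29 2.18] ang [-0.061  0.003 -0.011]
```

```bash
python3 -m creep '[{"slide":[0.02,0.04,0.4],"angular":[-0.009,0,-0.002],"claw":-1},{"slide":[0.02,0.04,0.4],"angular":[-0.009,0,-0.002],"claw":-1},{"slide":[0.02,0.04,0.4],"angular":[-0.009,0,-0.002],"claw":-1},{"slide":[0.02,0.04,0.4],"angular":[-0.009,0,-0.002],"claw":-1},{"slide":[0.02,0.04,0.4],"angular":[-0.009,0,-0.001],"claw":-1},{"slide":[0,0.04,0.2],"angular":[-0.008,0,-0.001],"claw":-1},{"slide":[0,0.03,0],"angular":[-0.008,0.003,-0.001],"claw":-1},{"slide":[0,0,0],"angular":[0,0,0],"claw":-1},{"slide":[0,0,0],"angular":[0,0,0],"claw":-1}]' >/dev/null
python3 - <<'E'
from st import *
rel(); s=manip.sense();print(s['q'].round(3)); go([0,0,100])
for n in("scene","top"): cv2.imwrite(f"pics/{n}3.png",viewer.snapshot(n))
b=cv2.imread("pics/top3.png")[153:223,250:330]
cv2.imwrite("pics/c6.png",cv2.resize(b,None,fx=8,fy=8,interpolation=cv2.INTER_CUBIC))
E
```

```text
t 9.97 tcp pocket mm [ 0.2 -0.8 99.5] roterr [-0.002 -0.    -0.001] F pocket [-1.9 -0.6 -2.6] tau [-0.01  0.5  -0.08] gap 0.1 79.0
[-0.11   0.479  2.278  3.31   0.141 -1.693]
world [0.4686 0.0536 0.1336] slide [-0.02 -0.08 -0.05] ang [-0.002 -0.    -0.001]
```

View pics/c6.png

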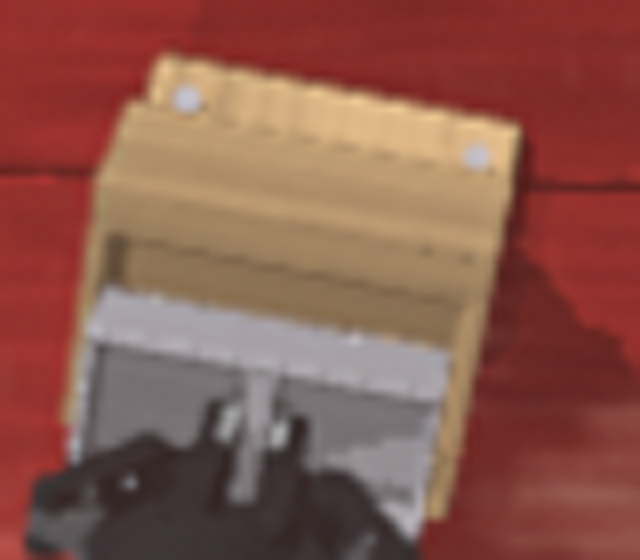

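```bash
python3 - <<'E'
from st import *
np.set_printoptions(precision=1,suppress=True)
def px(v): return (proj("top",O+Rp.apply(np.array(v)/1000))-[250,153]+.5)*8-.5
b=np.array([0.2,-.8,88.])
print("box rear bottom z4",px([b+[32,60,4],b+[32,-60,4]]).ravel(),"meas 107,290 450,350")
print("box rear rim",px([b+[32,60,36],b+[32,-60,36]]).ravel())
print("divider ends top",px([b+[28,0,35],b+[-28,0,35]]).ravel())
print("rim outer rear",px([[55.5,69.5,61],[55.5,-69.5,61]]).ravel(),"meas 100,178 497,258")
print("bevel rear",px([[36.5,64.5,61],[36.5,-64.5,61]]).ravel())
print("front outer",px([[-41.5,69.5,61],[-41.5,-69.5,61]]).ravel(), "base FR",px(Rp.inv().apply(Rs.apply([75,69.5,12])+[0,0,-47])),px(Rp.inv().apply(Rs.apply([75,-69.5,12])+[0,0,-47])))
# fine edges: gradient along scanlines perpendicular to y axis
im=cv2.cvtColor(cv2.imread("pics/top3.png"),cv2.COLOR_BGR2LAB).astype(float)
im=cv2.resize(im[153:223,250:330],None,fx=8,fy=8,interpolation=cv2.INTER_CUBIC)
for col in(160,220,330,400):
    print(col,[(r,im[r-4:r+4,col-6:col+6].mean((0,1)).round(0)) for r in range(40,420,12)][14:])
E
```

```text
box rear bottom z4 [101.8 286.2 451.9 351.4] meas 107,290 450,350
box rear rim [ 84.9 329.5 442.8 396.1]
divider ends top [262.8 371.9 240.3 515.6]
rim outer rear [ 95.8 180.3 496.2 255.1] meas 100,178 497,258
bevel rear [103.7 232.1 473.  301. ]
front outer [ 63.9 424.6 451.5 496.5] base FR [[153.9  53.1]] [[521.8 122. ]]
160 [(208, array([148., 134., 151.])), (220, array([145., 134., 150.])), (232, array([140., 134., 150.])), (244, array([120., 134., 147.])), (256, array([127., 134., 149.])), (268, array([128., 134., 149.])), (280, array([125., 134., 149.])), (292, array([140., 133., 142.])), (304, array([173., 131., 128.])), (316, array([172., 131., 126.])), (328, array([171., 131., 126.])), (340, array([174., 131., 126.])), (352, array([147., 131., 127.])), (364, array([121., 132., 127.])), (376, array([125., 131., 127.])), (388, array([122., 131., 128.])), (400, array([122., 131., 127.])), (412, array([123., 131., 128.]))]
220 [(208, array([153., 134., 152.])), (220, array([146., 134., 151.])), (232, array([146., 134., 151.])), (244, array([140., 135., 150.])), (256, array([125.
[... 992 characters left out ...]
 131., 128.])), (400, array([125., 131., 127.])), (412, array([125., 131., 127.]))]
400 [(208, array([156., 135., 152.])), (220, array([164., 135., 153.])), (232, array([166., 135., 154.])), (244, array([148., 134., 151.])), (256, array([147., 135., 151.])), (268, array([146., 134., 151.])), (280, array([139., 134., 150.])), (292, array([118., 134., 146.])), (304, array([124., 134., 148.])), (316, array([125., 134., 149.])), (328, array([123., 134., 149.])), (340, array([147., 133., 138.])), (352, array([171., 131., 125.])), (364, array([170., 131., 126.])), (376, array([171., 131., 126.])), (388, array([175., 131., 127.])), (400, array([133., 131., 128.])), (412, array([124., 131., 128.]))]
```

c6 shows the box square over the mouth: rear lower edge (107,290)-(450,350), pocket lip from about (115,235) to (460,298), aligned within about 0.5 mm of prediction. I'll insert with force checks.

```bash
python3 -m creep '[{"slide":[-0.05,-0.08,0.6],"angular":[0,0,0],"claw":-1},{"slide":[0,0,0.7],"angular":[0,0,0],"claw":-1},{"slide":[0,0,0.7],"angular":[0,0,0],"claw":-1},{"slide":[0,0,0.5],"angular":[0,0,0],"claw":-1},{"slide":[0,0,0.3],"angular":[0,0,0],"claw":-1},{"slide":[0,0,0.3],"angular":[0,0,0],"claw":-1},{"slide":[0,0,0],"angular":[0,0,0],"claw":-1}]' 100 >/dev/null; python3 -c "
from st import *
rel()"
python3 -m creep '[{"slide":[0,0,0.3],"angular":[0,0,0],"claw":-1},{"slide":[0,0,0.3],"angular":[0,0,0],"claw":-1},{"slide":[0,0,0],"angular":[0,0,0],"claw":-1}]' >/dev/null; python3 -c "
from st import *
rel()"
```

```text
t 10.65 tcp pocket mm [ 0.  -0.2 67.7] roterr [-0.001 -0.001 -0.001] F pocket [-1.3  0.1 -2.8] tau [0.05 0.55 0.04] gap 0.091 102.0
t 10.9 tcp pocket mm [ 0.4 -0.1 62.1] roterr [-0.001 -0.002 -0.001] F pocket [-1.6  0.  -2.6] tau [ 0.    0.49 -0.01] gap 0.09 102.0
```

```bash
for i in 1 ; do python3 -m creep '[{"slide":[0,0,0.3],"angular":[0,0,0],"claw":-1},{"slide":[0,0,0.3],"angular":[0,0,0],"claw":-1},{"slide":[0,0,0.3],"angular":[0,0,0],"claw":-1},{"slide":[0,0,0.1],"angular":[0,0,0],"claw":-1}]' >/dev/null; python3 -c "
from st import *
rel()"; done
python3 -m creep '[{"slide":[0,0,0.3],"angular":[0,0,0],"claw":-1},{"slide":[0,0,0.3],"angular":[0,0,0],"claw":-1},{"slide":[0,0,0.3],"angular":[0,0,0],"claw":-1},{"slide":[0,0,0.1],"angular":[0,0,0],"claw":-1}]' >/dev/null; python3 -c "
from st import *
rel()"
```

```text
t 11.23 tcp pocket mm [-1.4 -0.1 52.3] roterr [-0.001  0.002 -0.001] F pocket [-5.1  1.3 -0.9] tau [ 0.14  1.04 -0.19] gap 0.089 102.0
t 11.57 tcp pocket mm [-1.  -0.1 42. ] roterr [-0.001  0.001 -0.001] F pocket [-6.7  1.1 -2.9] tau [ 0.01  1.31 -0.14] gap 0.088 102.0
```

Going in smoothly; the rollers push about 5 N in -x as expected.

```bash
python3 -m creep '[{"slide":[0,0,0.3],"angular":[0,0,0],"claw":-1},{"slide":[0,0,0.3],"angular":[0,0,0],"claw":-1},{"slide":[0,0,0.3],"angular":[0,0,0],"claw":-1},{"slide":[0,0,0.1],"angular":[0,0,0],"claw":-1}]' >/dev/null; python3 -c "
from st import *
rel()"
python3 -m creep '[{"slide":[0,0,0.3],"angular":[0,0,0],"claw":-1},{"slide":[0,0,0.3],"angular":[0,0,0],"claw":-1},{"slide":[0,0,0.3],"angular":[0,0,0],"claw":-1},{"slide":[0,0,0],"angular":[0,0,0],"claw":-1}]' >/dev/null; python3 -c "
from st import *
rel()"
python3 -m creep '[{"slide":[0,0,0.3],"angular":[0,0,0],"claw":-1},{"slide":[0,0,0.3],"angular":[0,0,0],"claw":-1},{"slide":[0,0,0],"angular":[0,0,0],"claw":-1}]' >/dev/null; python3 -c "
from st import *
rel()"
```

```text
t 11.9 tcp pocket mm [-1.4 -0.1 32.2] roterr [-0.001  0.002 -0.001] F pocket [-8.2 -0.2  0.7] tau [-0.01  1.51 -0.23] gap 0.091 102.0
t 12.23 tcp pocket mm [-1.5 -0.1 23.1] roterr [-0.001  0.003 -0.001] F pocket [-9.   1.1 -2.9] tau [-0.07  1.59 -0.27] gap 0.095 102.0
t 12.48 tcp pocket mm [-1.5 -0.2 17. ] roterr [-0.001  0.003 -0.001] F pocket [-8.3 -0.2 -4.5] tau [-0.1   1.64 -0.24] gap 0.092 102.0
```

```bash
python3 -m creep '[{"slide":[0,0,0.3],"angular":[0,0,0],"claw":-1},{"slide":[0,0,0.2],"angular":[0,0,0],"claw":-1},{"slide":[0,0,0],"angular":[0,0,0],"claw":-1}]' >/dev/null; python3 -c "
from st import *
rel()"
python3 -m creep '[{"slide":[0,0,0.1],"angular":[0,0,0],"claw":-1},{"slide":[0,0,0.1],"angular":[0,0,0],"claw":-1},{"slide":[0,0,0],"angular":[0,0,0],"claw":-1}]' >/dev/null; python3 -c "
from st import *
rel()"
```

```text
t 12.73 tcp pocket mm [ 0.1 -0.2 11.9] roterr [-0.001 -0.001 -0.001] F pocket [-6.4 -1.6 -2.6] tau [-0.27  1.38 -0.18] gap 0.093 102.0
t 12.98 tcp pocket mm [-0.  -0.2 10.7] roterr [-0.001 -0.001 -0.001] F pocket [-6.2 -0.5 -0.8] tau [-0.43  1.33 -0.17] gap 0.098 102.0
```

```bash
python3 -m creep '[{"slide":[0,0,0.15],"angular":[0,0,0],"claw":-1},{"slide":[0,0,0.15],"angular":[0,0,0],"claw":-1},{"slide":[0,0,0],"angular":[0,0,0],"claw":-1}]' >/dev/null; python3 -c "
from st import *
rel()"
python3 -m creep '[{"slide":[0,0,0.15],"angular":[0,0,0],"claw":-1},{"slide":[0,0,0.15],"angular":[0,0,0],"claw":-1},{"slide":[0,0,0],"angular":[0,0,0],"claw":-1}]' >/dev/null; python3 -c "
from st import *
rel()"
```

```text
t 13.23 tcp pocket mm [-0.  -0.1 10.5] roterr [-0.001 -0.005 -0.001] F pocket [-2.6 -2.2 24.8] tau [-0.65  0.9  -0.2 ] gap 0.092 106.0
t 13.48 tcp pocket mm [ 0.  -0.1 10.4] roterr [-0.001 -0.008 -0.001] F pocket [-0.  -3.4 51.2] tau [-0.87  0.41 -0.17] gap 0.094 110.0
```

```bash
python3 -m creep '[{"slide":[0,0,-0.45],"angular":[0,0,0],"claw":-1},{"slide":[0,0,0],"angular":[0,0,0],"claw":-0.5},{"slide":[0,0,0],"angular":[0,0,0],"claw":-0.3},{"slide":[0,0,0],"angular":[0,0,0],"claw":-0.3},{"slide":[0,0,0],"angular":[0,0,0],"claw":-0.3}]' 80 >/dev/null; python3 -c "
from st import *
rel()"
python3 -m creep '[{"slide":[0,0,-0.5],"angular":[0,0,0],"claw":-0.3},{"slide":[0,0,-1.5],"angular":[0,0,0],"claw":-0.3},{"slide":[0,0,-2],"angular":[0,0,0],"claw":-0.3},{"slide":[0,0,-2],"angular":[0,0,0],"claw":-0.3},{"slide":[0,0,-2],"angular":[0,0,0],"claw":-0.3},{"slide":[0,0,-2],"angular":[0,0,0],"claw":-0.3},{"slide":[0,0,-1],"angular":[0,0,0],"claw":-0.3},{"slide":[0,0,0],"angular":[0,0,0],"claw":-0.3}]' >/dev/null
python3 - <<'E'
from st import *
rel(); s=manip.sense();print(s['q'].round(3))
a=viewer.snapshot("top");cv2.imwrite("pics/top4.png",a)
np.set_printoptions(precision=3,suppress=True)
# tray relative: box seated means lid etc
E
```

```text
t 13.9 tcp pocket mm [ 3.2 -0.   8.3] roterr [-0.001 -0.007 -0.   ] F pocket [-0.   0.7  0.8] tau [-0.03  0.22  0.04] gap 0.352 0.0
t 14.57 tcp pocket mm [  0.7  -0.  120.8] roterr [-0.001 -0.005 -0.001] F pocket [-0.2 -0.2  0.2] tau [ 0.02  0.21 -0.03] gap 0.354 0.0
[-0.105  0.419  2.286  3.428  0.095 -1.807]
```

```bash
python3 -m creep '[{"slide":[0,0,0],"angular":[0.009,0,0.002],"claw":-0.3},{"slide":[0,0,0],"angular":[0.009,0,0.002],"claw":-0.3},{"slide":[0,0,0],"angular":[0.009,0,0.002],"claw":-0.3},{"slide":[0,0,0],"angular":[0.009,0,0.002],"claw":-0.3},{"slide":[0,0,0],"angular":[0.012,0,0.002],"claw":-0.3},{"slide":[0,0,0],"angular":[0.015,0,0.003],"claw":-0.3},{"slide":[0,0,0],"angular":[0.025,0,0.005],"claw":-0.3},{"slide":[0,0,0],"angular":[0.03,0,0.006],"claw":-0.3},{"slide":[0,0,0],"angular":[0.03,0,0.006],"claw":-0.3},{"slide":[0,0,0],"angular":[0.03,0,0.006],"claw":-0.3}]' >/dev/null
python3 -m creep '[{"slide":[0,0,0],"angular":[0.03,0,0.006],"claw":-0.3},{"slide":[0,0,0],"angular":[0.03,0,0.006],"claw":-0.3},{"slide":[0,0,0],"angular":[0,-0.025,0],"claw":-0.3},{"slide":[0,0,0],"angular":[0,-0.025,0],"claw":-0.3},{"slide":[0,0,0],"angular":[0,-0.025,0],"claw":-0.3},{"slide":[0,0,0],"angular":[0,-0.025,0],"claw":-0.3},{"slide":[0,0,0],"angular":[0,-0.025,0],"claw":-0.3},{"slide":[0,0,0],"angular":[0,-0.025,0],"claw":-0.3},{"slide":[0,0,0],"angular":[0,-0.025,0],"claw":-0.3},{"slide":[0,0,0],"angular":[0,-0.025,0],"claw":-0.3}]' >/dev/null
python3 - <<'E'
from st import *
rel(); s=manip.sense();print(s['q'].round(3))
print([x.round(3) for x in delta([.5767,-.3252,.22],down(.2466))])
E
```

```text
t 16.28 tcp pocket mm [ -0.5  -0.3 118.1] roterr [-0.243  0.202 -0.024] F pocket [-0.3  0.7  1. ] tau [-0.07  0.22  0.03] gap 0.345 0.0
[-0.318  0.403  2.182  0.829  0.398  0.627]
[array([19.005, 34.31 , -9.708]), array([-0.173, -0.363, -0.363])]
```

```bash
python3 -m creep '[{"slide":[0,0,-0.7],"angular":[-0.022,-0.045,-0.045],"claw":-0.3},{"slide":[0,0,-0.7],"angular":[-0.022,-0.045,-0.045],"claw":-0.3},{"slide":[0,0,-0.7],"angular":[-0.022,-0.045,-0.045],"claw":-0.3},{"slide":[0,0,-0.7],"angular":[-0.022,-0.045,-0.045],"claw":-0.3},{"slide":[0,0,-0.7],"angular":[-0.022,-0.045,-0.045],"claw":-0.3},{"slide":[0,0,-0.7],"angular":[-0.022,-0.045,-0.045],"claw":-0.3},{"slide":[0,0,-0.7],"angular":[-0.022,-0.045,-0.045],"claw":-0.3},{"slide":[0,0,-0.7],"angular":[-0.02,-0.045,-0.045],"claw":-0.3},{"slide":[0,0,0],"angular":[0,0,0],"claw":-0.3}]' >/dev/null
python3 - <<'E'
from st import *
s=manip.sense();print(s['q'].round(3),s['tcp_pos'])
print([x.round(3) for x in delta([.5767,-.3252,.19],down(.2466))])
E
```

```text
[-0.142  0.337  1.888  0.004  0.905  1.187] [0.45103541 0.048635   0.20378687]
[array([ 3.327, 39.294,  1.494]), array([ 0.002, -0.013, -0.007])]
```

```bash
python3 -m creep '[{"slide":[0.28,2,0.1],"angular":[0,-0.013,-0.007],"claw":-0.3},{"slide":[0.28,3.5,0.1],"angular":[0,0,0],"claw":-0.1},{"slide":[0.28,3.5,0.1],"angular":[0,0,0],"claw":-0.1},{"slide":[0.28,3.5,0.1],"angular":[0,0,0],"claw":-0.1},{"slide":[0.28,3.5,0.1],"angular":[0,0,0],"claw":-0.1},{"slide":[0.28,3.5,0.1],"angular":[0,0,0],"claw":-0.1},{"slide":[0.28,3.5,0.1],"angular":[0,0,0],"claw":-0.1},{"slide":[0.28,3.5,0.1],"angular":[0,0,0],"claw":-0.1},{"slide":[0.28,3.5,0.1],"angular":[0,0,0],"claw":-0.1},{"slide":[0.28,3.5,0.1],"angular":[0,0,0],"claw":-0.1}]' >/dev/null
python3 -m creep '[{"slide":[0.28,3.3,0.1],"angular":[0,0,0],"claw":-0.1},{"slide":[0.28,2.5,0.1],"angular":[0,0,0],"claw":-0.1},{"slide":[0,0,0],"angular":[0,0,0],"claw":-0.1},{"slide":[0,0,0],"angular":[0,0,0],"claw":-0.1}]' >/dev/null
python3 - <<'E'
from st import *
print([x.round(3) for x in delta([.5767,-.3252,.0105],down(.2466))])
E
```

```text
[array([ 0.195,  0.028, 17.844]), array([-0.003,  0.002, -0.006])]
```

```bash
python3 -m creep '[{"slide":[0.19,0.03,3.3],"angular":[0,0,-0.006],"claw":-0.1},{"slide":[0,0,3.5],"angular":[0,0,0],"claw":-0.1},{"slide":[0,0,3.5],"angular":[0,0,0],"claw":-0.1},{"slide":[0,0,3],"angular":[0,0,0],"claw":-0.1},{"slide":[0,0,2],"angular":[0,0,0],"claw":-0.1},{"slide":[0,0,1.2],"angular":[0,0,0],"claw":-0.1},{"slide":[0,0,0.8],"angular":[0,0,0],"claw":-0.1},{"slide":[0,0,0.5],"angular":[0,0,0],"claw":-0.1},{"slide":[0,0,0],"angular":[0,0,0],"claw":-0.1}]' >/dev/null
python3 -m creep '[{"slide":[0,0,0],"angular":[0,0,0],"claw":-0.4},{"slide":[0,0,0],"angular":[0,0,0],"claw":-1},{"slide":[0,0,0],"angular":[0,0,0],"claw":-1},{"slide":[0,0,0],"angular":[0,0,0],"claw":-1},{"slide":[0,0,0],"angular":[0,0,0],"claw":-1},{"slide":[0,0,0],"angular":[0,0,0],"claw":-1}]' 100
python3 -m creep '[{"slide":[0,0,-1],"angular":[0,0,0],"claw":-1},{"slide":[0,0,-3],"angular":[0,0,0],"claw":-1},{"slide":[0,0,-3.5],"angular":[0,0,0],"claw":-1},{"slide":[0,0,-3.5],"angular":[0,0,0],"claw":-1},{"slide":[0,0,-3.5],"angular":[0,0,0],"claw":-1},{"slide":[0,0,-3],"angular":[0,0,0],"claw":-1},{"slide":[0,0,-1.5],"angular":[0,0,0],"claw":-1},{"slide":[0,0,0],"angular":[0,0,0],"claw":-1}]'
python3 - <<'E'
from st import *
P=O+Rp.apply([0,0,.12]); X=RT*R.from_rotvec([0,-.2,0])*R.from_rotvec([.24,0,0])
sl,_=delta([.4507,.0486,.203],RT); print("to hover",sl.round(2), "ang", delta(P,X)[1].round(3))
E
```

```text
t: 19.45
tcp_pos: [0.5791, -0.3249, 0.0152]
tool_rot: [0.992, 0.125, 0.001, 0.001]
force: [0.4, 0.6, 6.7]
finger_gap: 0.049
gripper_force: 98.8
t: 20.12
tcp_pos: [0.5804, -0.3258, 0.2089]
tool_rot: [0.992, 0.125, 0.003, 0.003]
force: [0.0, -1.2, -0.9]
finger_gap: 0.042
gripper_force: 98.6
to hover [ -3.27 -39.49   0.27] ang [0.174 0.359 0.369]
```

```bash
python3 -m creep '[{"slide":[-0.28,-2,0],"angular":[0,0,0],"claw":-1},{"slide":[-0.28,-3.4,0],"angular":[0,0,0],"claw":-1},{"slide":[-0.28,-3.4,0],"angular":[0,0,0],"claw":-1},{"slide":[-0.28,-3.4,0],"angular":[0,0,0],"claw":-1},{"slide":[-0.28,-3.4,0],"angular":[0,0,0],"claw":-1},{"slide":[-0.28,-3.4,0],"angular":[0,0,0],"claw":-1},{"slide":[-0.28,-3.4,0],"angular":[0,0,0],"claw":-1},{"slide":[-0.28,-3.4,0],"angular":[0,0,0],"claw":-1},{"slide":[-0.28,-3.4,0],"angular":[0,0,0],"claw":-1},{"slide":[-0.28,-3.4,0],"angular":[0,0,0],"claw":-1}]' >/dev/null
python3 -m creep '[{"slide":[-0.28,-3.4,0],"angular":[0,0,0],"claw":-1},{"slide":[-0.2,-2.5,0],"angular":[0,0,0],"claw":-1},{"slide":[0,-1,0],"angular":[0.022,0.045,0.046],"claw":-1},{"slide":[0,0,0],"angular":[0.022,0.045,0.046],"claw":-1},{"slide":[0,0,0],"angular":[0.022,0.045,0.046],"claw":-1},{"slide":[0,0,0],"angular":[0.022,0.045,0.046],"claw":-1},{"slide":[0,0,0],"angular":[0.022,0.045,0.046],"claw":-1},{"slide":[0,0,0],"angular":[0.022,0.045,0.046],"claw":-1},{"slide":[0,0,0],"angular":[0.022,0.045,0.046],"claw":-1},{"slide":[0,0,0],"angular":[0.02,0.045,0.046],"claw":-1}]' >/dev/null
python3 - <<'E'
from st import *
rel(); s=manip.sense();print(s['q'].round(3))
P=O+Rp.apply([0,0,.12]); X=RT*R.from_rotvec([0,-.2,0])*R.from_rotvec([.24,0,0])
print([x.round(3) for x in delta(P,X)])
im=viewer.snapshot("top");h=cv2.cvtColor(im,cv2.COLOR_BGR2HSV)[150:193,385:440];print("steel px at old tray place",((h[...,1]<85)&(h[...,2]>85)).sum())
E
```

```text
t 21.78 tcp pocket mm [ 16.8  -6.7 170. ] roterr [-0.244  0.207 -0.029] F pocket [-1.5  0.9 -0.9] tau [-0.14  0.21  0.11] gap 0.045 99.0
[-0.343  0.258  2.145  0.594  0.551  0.872]
[array([-0.609,  0.622,  5.245]), array([-0.005,  0.008, -0.006])]
steel px at old tray place 0
```

```bash
python3 -m creep '[{"slide":[-0.12,0.12,1.05],"angular":[0,0.008,-0.006],"claw":-1},{"slide":[-0.12,0.12,1.05],"angular":[0,0,0],"claw":-1},{"slide":[-0.12,0.12,1.05],"angular":[0,0,0],"claw":-1},{"slide":[-0.12,0.12,1.05],"angular":[0,0,0],"claw":-1},{"slide":[-0.12,0.12,1.05],"angular":[0,0,0],"claw":-1},{"slide":[0,0,0],"angular":[0,0.025,0],"claw":-1},{"slide":[0,0,0],"angular":[0,0.025,0],"claw":-1},{"slide":[0,0,0],"angular":[0,0.025,0],"claw":-1},{"slide":[0,0,0],"angular":[0,0.025,0],"claw":-1},{"slide":[0,0,0],"angular":[0,0.025,0],"claw":-1}]' >/dev/null
python3 -m creep '[{"slide":[0,0,0],"angular":[0,0.025,0],"claw":-1},{"slide":[0,0,0],"angular":[0,0.025,0],"claw":-1},{"slide":[0,0,0],"angular":[0,0.025,0],"claw":-1},{"slide":[0,0,0],"angular":[-0.03,0,-0.006],"claw":-1},{"slide":[0,0,0],"angular":[-0.03,0,-0.006],"claw":-1},{"slide":[0,0,0],"angular":[-0.03,0,-0.006],"claw":-1},{"slide":[0,0,0],"angular":[-0.03,0,-0.006],"claw":-1},{"slide":[0,0,0],"angular":[-0.03,0,-0.006],"claw":-1},{"slide":[0,0,0],"angular":[-0.025,0,-0.005],"claw":-1},{"slide":[0,0,0],"angular":[0,0,0],"claw":-1}]' >/dev/null
python3 - <<'E'
from st import *
rel(); s=manip.sense();print(s['q'].round(3)); go([0,0,105])
E
```

```text
t 23.5 tcp pocket mm [  1.2   1.3 119.9] roterr [-0.067  0.    -0.01 ] F pocket [-0.5 -0.6 -1.3] tau [-0.03  0.34  0.1 ] gap 0.047 99.0
[-0.166  0.418  2.298  2.523  0.12  -0.95 ]
world [0.4662 0.054  0.1379] slide [-0.12  0.23  1.48] ang [-0.067  0.    -0.01 ]
```

```bash
python3 -m creep '[{"slide":[-0.02,0.04,0.3],"angular":[-0.009,0,-0.001],"claw":-1},{"slide":[-0.02,0.04,0.3],"angular":[-0.009,0,-0.001],"claw":-1},{"slide":[-0.02,0.04,0.3],"angular":[-0.009,0,-0.001],"claw":-1},{"slide":[-0.02,0.04,0.3],"angular":[-0.009,0,-0.001],"claw":-1},{"slide":[-0.02,0.04,0.3],"angular":[-0.009,0,-0.001],"claw":-1},{"slide":[0,0.03,0],"angular":[-0.009,0,-0.001],"claw":-1},{"slide":[0,0,0],"angular":[-0.008,0,-0.001],"claw":-1},{"slide":[0,0,0],"angular":[-0.005,0,-0.001],"claw":-1},{"slide":[0,0,0],"angular":[0,0,0],"claw":-1}]' >/dev/null
python3 - <<'E'
from st import *
rel(); go([0,0,105])
a=viewer.snapshot("top"); cv2.imwrite("pics/top5.png",a); b=a[153:223,250:330]
cv2.imwrite("pics/c7.png",cv2.resize(b,None,fx=8,fy=8,interpolation=cv2.INTER_CUBIC))
s=manip.sense(); t=1000*Rp.inv().apply(s['tcp_pos']-O)
def px(v): return ((proj("top",O+Rp.apply(np.array(v)/1000))-[250,153]+.5)*8-.5).round(1)
b=t-[0,0,15.2]
print("tray rear bottom z4",px([b+[32,60,4],b+[32,-60,4]]).ravel());print("rear rim",px([b+[32,60,18],b+[32,-60,18]]).ravel(),"divider",px([b+[28,0,17],b+[-28,0,17]]).ravel())
print("front rim",px([b+[-32,60,18],b+[-32,-60,18]]).ravel())
E
```

```text
t 24.25 tcp pocket mm [  0.6  -1.1 104.6] roterr [ 0.    -0.    -0.002] F pocket [-0.1 -0.3 -0.7] tau [ 0.01  0.42 -0.01] gap 0.045 99.0
world [0.4662 0.054  0.1379] slide [-0.06 -0.11 -0.04] ang [ 0.    -0.    -0.002]
tray rear bottom z4 [102.4 287.2 452.9 352.5]
rear rim [ 95.1 305.9 449.  371.8] divider [270.9 347.9 248.5 490.6]
front rim [ 73.3 469.9 419.5 534.1]
```

View pics/c7.png

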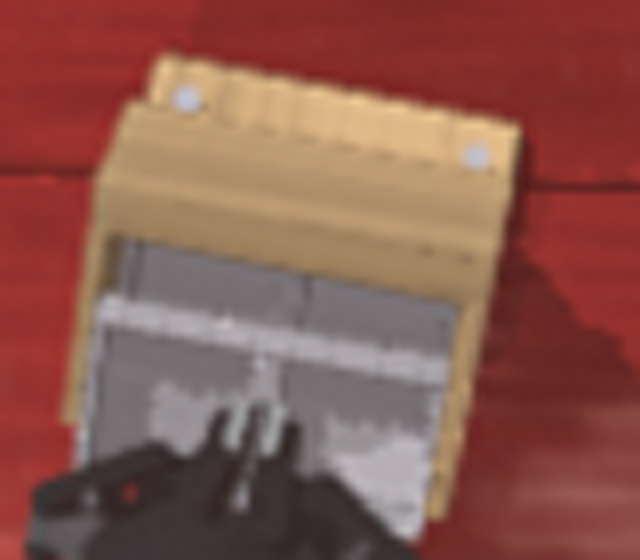

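c7: tray held square over the mouth, rear edge about (105,295)-(455,358), front right corner (420,535), deep box seated behind it.

```bash
python3 - <<'E'
from st import *
im=cv2.cvtColor(cv2.imread("pics/top5.png"),cv2.COLOR_BGR2GRAY).astype(np.float32)
s=manip.sense(); t=1000*Rp.inv().apply(s['tcp_pos']-O); b=t-[0,0,15.2]
def px(v): return proj("top",O+Rp.apply(np.array(v)/1000))
# profile along pocket x on the tray at several y, at tray height z=18 (rim plane)
x=np.arange(-44,50,1.)
for y in(-52,-44,-36,36,44,52):
    p=px(np.c_[x+b[0],np.full_like(x,y+b[1]),np.full_like(x,b[2]+18)])
    v=cv2.remap(im,p[:,0].astype(np.float32)[None],p[:,1].astype(np.float32)[None],cv2.INTER_CUBIC)[0]
    print(y,"rear",dict(zip(x[64:].astype(int).tolist(),v[64:].astype(int).tolist())),"front",dict(zip(x[:20].astype(int).tolist(),v[:20].astype(int).tolist())))
E
```

```text
-52 rear {20: 115, 21: 114, 22: 112, 23: 108, 24: 108, 25: 118, 26: 131, 27: 145, 28: 156, 29: 160, 30: 161, 31: 164, 32: 167, 33: 166, 34: 161, 35: 154, 36: 144, 37: 133, 38: 125, 39: 119, 40: 115, 41: 113, 42: 113, 43: 113, 44: 114, 45: 115, 46: 115, 47: 114, 48: 113, 49: 113} front {-44: 54, -43: 54, -42: 53, -41: 52, -40: 50, -39: 50, -38: 49, -37: 50, -36: 62, -35: 84, -34: 111, -33: 139, -32: 161, -31: 167, -30: 169, -29: 171, -28: 170, -27: 167, -26: 163, -25: 157}
-44 rear {20: 114, 21: 113, 22: 113, 23: 115, 24: 116, 25: 120, 26: 132, 27: 146, 28: 159, 29: 171, 30: 173, 31: 171, 32: 169, 33: 170, 34: 170, 35: 165, 36: 155, 37: 142, 38: 130, 39: 121, 40: 117, 41: 113, 42: 111, 43: 111, 44: 113, 45: 114, 46: 115, 47: 117, 48: 117, 49: 117} front {-44: 62, -43: 65, -42: 68, -41: 69, -40: 67, -39: 64, -38: 59, -37: 56, -36: 53, -35: 51, -34: 50, -33: 48, -32: 49, -31: 56, -30: 64, -29: 75, -28: 93, -27: 114, -26: 131, -25: 146}
-36 rear {20: 114, 21: 114, 22: 111, 23: 108, 24: 111, 25: 121, 26: 132, 27: 145, 28: 155, 29: 158, 30: 161, 31: 165, 32: 167, 33: 165, 34: 159, 35: 149,
[... 1011 characters left out ...]
3, 45: 113, 46: 113, 47: 114, 48: 114, 49: 114} front {-44: 42, -43: 42, -42: 42, -41: 44, -40: 45, -39: 45, -38: 46, -37: 47, -36: 46, -35: 46, -34: 46, -33: 47, -32: 49, -31: 51, -30: 51, -29: 51, -28: 51, -27: 51, -26: 49, -25: 50}
52 rear {20: 110, 21: 110, 22: 108, 23: 106, 24: 109, 25: 119, 26: 129, 27: 143, 28: 155, 29: 163, 30: 169, 31: 172, 32: 171, 33: 170, 34: 168, 35: 167, 36: 159, 37: 146, 38: 133, 39: 121, 40: 112, 41: 109, 42: 107, 43: 105, 44: 105, 45: 105, 46: 105, 47: 106, 48: 105, 49: 105} front {-44: 86, -43: 93, -42: 95, -41: 90, -40: 83, -39: 74, -38: 66, -37: 61, -36: 56, -35: 53, -34: 52, -33: 53, -32: 52, -31: 49, -30: 49, -29: 54, -28: 61, -27: 71, -26: 82, -25: 92}
```

```bash
python3 -m creep '[{"slide":[0.12,-0.1,0.6],"angular":[0,0,0],"claw":-1},{"slide":[0.1,0,0.7],"angular":[0,0,0],"claw":-1},{"slide":[0,0,0.7],"angular":[0,0,0],"claw":-1},{"slide":[0,0,0.5],"angular":[0,0,0],"claw":-1},{"slide":[0,0,0.3],"angular":[0,0,0],"claw":-1},{"slide":[0,0,0],"angular":[0,0,0],"claw":-1}]' 120 >/dev/null; python3 -c "
from st import *
rel()"
python3 -m creep '[{"slide":[0,0,0.3],"angular":[0,0,0],"claw":-1},{"slide":[0,0,0.3],"angular":[0,0,0],"claw":-1},{"slide":[0,0,0],"angular":[0,0,0],"claw":-1}]' >/dev/null; python3 -c "
from st import *
rel()"
```

```text
t 24.8 tcp pocket mm [ 2.8 -0.4 76. ] roterr [ 0.001  0.    -0.003] F pocket [-1.1  0.4 -1.1] tau [0.   0.37 0.02] gap 0.033 114.0
t 25.05 tcp pocket mm [ 3.2 -0.3 70.6] roterr [ 0.001 -0.001 -0.003] F pocket [-0.9  0.1 -1.7] tau [-0.    0.38 -0.05] gap 0.036 114.0
```

```bash
python3 -m creep '[{"slide":[0,0,0.3],"angular":[0,0,0],"claw":-1},{"slide":[0,0,0.3],"angular":[0,0,0],"claw":-1},{"slide":[0,0,0],"angular":[0,0,0],"claw":-1}]' >/dev/null; python3 -c "
from st import *
rel()"
python3 -m creep '[{"slide":[0,0,0.2],"angular":[0,0,0],"claw":-1},{"slide":[0,0,0.2],"angular":[0,0,0],"claw":-1},{"slide":[0,0,0],"angular":[0,0,0],"claw":-1}]' >/dev/null; python3 -c "
from st import *
rel()"
```

```text
t 25.3 tcp pocket mm [ 3.  -0.3 64.6] roterr [ 0.001 -0.001 -0.003] F pocket [-0.4  0.9 -1.5] tau [-0.01  0.35 -0.06] gap 0.032 114.0
t 25.55 tcp pocket mm [ 1.5 -0.3 60.9] roterr [ 0.001  0.002 -0.003] F pocket [-3.3  0.5 -0.4] tau [0.13 0.73 0.01] gap 0.036 115.0
```

```bash
python3 -m creep '[{"slide":[0,0,0.3],"angular":[0,0,0],"claw":-1},{"slide":[0,0,0.2],"angular":[0,0,0],"claw":-1},{"slide":[0,0,0],"angular":[0,0,0],"claw":-1}]' >/dev/null; python3 -c "
from st import *
rel()"
python3 -m creep '[{"slide":[0,0,0.2],"angular":[0,0,0],"claw":-1},{"slide":[0,0,0.2],"angular":[0,0,0],"claw":-1},{"slide":[0,0,0],"angular":[0,0,0],"claw":-1}]' >/dev/null; python3 -c "
from st import *
rel()"
python3 -m creep '[{"slide":[0,0,0.15],"angular":[0,0,0],"claw":-1},{"slide":[0,0,0],"angular":[0,0,0],"claw":-1}]' >/dev/null; python3 -c "
from st import *
rel()"
```

```text
t 25.8 tcp pocket mm [ 1.4 -0.2 55.8] roterr [ 0.001  0.003 -0.002] F pocket [-5.1  0.8 -1.4] tau [ 0.07  1.18 -0.04] gap 0.036 115.0
t 26.05 tcp pocket mm [ 2.4 -0.3 51.6] roterr [ 0.001  0.001 -0.003] F pocket [-5.6  1.  -1.7] tau [ 0.2   1.29 -0.  ] gap 0.035 114.0
t 26.22 tcp pocket mm [ 2.4 -0.3 50.3] roterr [ 0.001  0.    -0.003] F pocket [-6.1  0.8 -0.6] tau [ 0.13  1.33 -0.07] gap 0.031 115.0
```

```bash
python3 -m creep '[{"slide":[0,0,0.15],"angular":[0,0,0],"claw":-1},{"slide":[0,0,0],"angular":[0,0,0],"claw":-1}]' >/dev/null; python3 -c "
from st import *
rel()"
python3 -m creep '[{"slide":[0,0,0.15],"angular":[0,0,0],"claw":-1},{"slide":[0,0,0],"angular":[0,0,0],"claw":-1}]' >/dev/null; python3 -c "
from st import *
rel()"
python3 -m creep '[{"slide":[0,0,0.15],"angular":[0,0,0],"claw":-1},{"slide":[0,0,0],"angular":[0,0,0],"claw":-1}]' >/dev/null; python3 -c "
from st import *
rel()"
```

```text
t 26.38 tcp pocket mm [ 2.3 -0.3 50. ] roterr [ 0.001 -0.001 -0.003] F pocket [-5.7 -0.1 10.3] tau [0.01 1.07 0.  ] gap 0.034 119.0
t 26.55 tcp pocket mm [ 2.2 -0.3 49.8] roterr [ 0.001 -0.003 -0.002] F pocket [-3.6 -0.3 23.5] tau [-0.08  0.83 -0.03] gap 0.03 123.0
t 26.72 tcp pocket mm [ 2.2 -0.3 49.7] roterr [ 0.001 -0.004 -0.002] F pocket [-2.1 -0.6 36.3] tau [-0.2   0.62 -0.03] gap 0.036 126.0
```

```bash
python3 -m creep '[{"slide":[0,0,-0.35],"angular":[0,0,0],"claw":-1},{"slide":[0,0,0],"angular":[0,0,0],"claw":-0.5},{"slide":[0,0,0],"angular":[0,0,0],"claw":-0.3},{"slide":[0,0,0],"angular":[0,0,0],"claw":-0.3},{"slide":[0,0,0],"angular":[0,0,0],"claw":-0.3},{"slide":[0,0,-0.5],"angular":[0,0,0],"claw":-0.3},{"slide":[0,0,-1.5],"angular":[0,0,0],"claw":-0.3},{"slide":[0,0,-2],"angular":[0,0,0],"claw":-0.3},{"slide":[0,0,-2],"angular":[0,0,0],"claw":-0.3},{"slide":[0,0,-1],"angular":[0,0,0],"claw":-0.3}]' 80 >/dev/null
python3 - <<'E'
from st import *
rel()
im=viewer.snapshot("top");cv2.imwrite("pics/top6.png",im); g=cv2.cvtColor(im,cv2.COLOR_BGR2GRAY).astype(np.float32)
x=np.arange(20,50,1.)
for y in(-52,-40,40,52):
    for z in(54,):
        p=proj("top",O+Rp.apply(np.c_[x,np.full_like(x,y),np.full_like(x,z)]/1000))
        print(y,cv2.remap(g,p[:,0].astype(np.float32)[None],p[:,1].astype(np.float32)[None],cv2.INTER_CUBIC)[0].astype(int).tolist())
E
```

```text
t 27.55 tcp pocket mm [ 3.300e+00 -1.000e-01  1.211e+02] roterr [ 0.    -0.003 -0.002] F pocket [-0.1  1.2  0.2] tau [0.   0.22 0.  ] gap 0.348 0.0
-52 [113, 112, 111, 109, 109, 109, 110, 111, 110, 106, 102, 101, 105, 111, 118, 123, 125, 128, 131, 133, 134, 135, 136, 136, 137, 136, 136, 136, 136, 136]
-40 [114, 114, 114, 113, 112, 111, 112, 114, 114, 112, 108, 106, 109, 115, 122, 127, 130, 131, 132, 134, 135, 136, 136, 136, 136, 136, 136, 136, 136, 137]
40 [113, 113, 113, 113, 113, 112, 112, 111, 110, 108, 107, 109, 112, 117, 121, 125, 127, 129, 130, 131, 132, 134, 134, 134, 135, 135, 134, 134, 133, 134]
52 [106, 108, 109, 111, 111, 112, 113, 114, 114, 111, 107, 106, 109, 115, 122, 127, 128, 129, 131, 131, 132, 133, 134, 135, 135, 136, 136, 138, 139, 140]
```

```bash
python3 -m creep '[{"slide":[0,0,0],"angular":[0.009,0,0.002],"claw":-0.3},{"slide":[0,0,0],"angular":[0.009,0,0.002],"claw":-0.3},{"slide":[0,0,0],"angular":[0.009,0,0.002],"claw":-0.3},{"slide":[0,0,0],"angular":[0.009,0,0.002],"claw":-0.3},{"slide":[0,0,0],"angular":[0.012,0,0.002],"claw":-0.3},{"slide":[0,0,0],"angular":[0.015,0,0.003],"claw":-0.3},{"slide":[0,0,0],"angular":[0.025,0,0.005],"claw":-0.3},{"slide":[0,0,0],"angular":[0.03,0,0.006],"claw":-0.3},{"slide":[0,0,0],"angular":[0.03,0,0.006],"claw":-0.3},{"slide":[0,0,0],"angular":[0.03,0,0.006],"claw":-0.3}]' >/dev/null
python3 -m creep '[{"slide":[0,0,0],"angular":[0.03,0,0.006],"claw":-0.3},{"slide":[0,0,0],"angular":[0.03,0,0.006],"claw":-0.3},{"slide":[0,0,0],"angular":[0,-0.025,0],"claw":-0.3},{"slide":[0,0,0],"angular":[0,-0.025,0],"claw":-0.3},{"slide":[0,0,0],"angular":[0,-0.025,0],"claw":-0.3},{"slide":[0,0,0],"angular":[0,-0.025,0],"claw":-0.3},{"slide":[0,0,0],"angular":[0,-0.025,0],"claw":-0.3},{"slide":[0,0,0],"angular":[0,-0.025,0],"claw":-0.3},{"slide":[0,0,0],"angular":[0,-0.025,0],"claw":-0.3},{"slide":[0,0,0],"angular":[0,-0.025,0],"claw":-0.3}]' >/dev/null
python3 - <<'E'
from st import *
rel(); s=manip.sense();print(s['q'].round(3))
print([x.round(3) for x in delta([.4682,.2948,.19],down(.142))])
E
```

```text
t 29.27 tcp pocket mm [  3.   -0.3 119.3] roterr [-0.24   0.2   -0.026] F pocket [-0.5  0.1 -0.1] tau [-0.11  0.13  0.05] gap 0.353 0.0
[-0.316  0.397  2.175  0.808  0.403  0.654]
[array([ -1.882, -24.248,   1.176]), array([-0.188, -0.355, -0.262])]
```

```bash
python3 -m creep '[{"slide":[0,0,-0.7],"angular":[-0.024,-0.045,-0.033],"claw":-0.3},{"slide":[0,0,-0.7],"angular":[-0.024,-0.045,-0.033],"claw":-0.3},{"slide":[0,0,-0.7],"angular":[-0.024,-0.045,-0.033],"claw":-0.3},{"slide":[0,0,-0.7],"angular":[-0.024,-0.045,-0.033],"claw":-0.3},{"slide":[0,0,-0.7],"angular":[-0.024,-0.045,-0.033],"claw":-0.3},{"slide":[0,0,-0.7],"angular":[-0.024,-0.045,-0.033],"claw":-0.3},{"slide":[0,0,-0.7],"angular":[-0.024,-0.045,-0.033],"claw":-0.3},{"slide":[0,0,-0.7],"angular":[-0.02,-0.04,-0.03],"claw":-0.3},{"slide":[0,0,0],"angular":[0,0,0],"claw":-0.3}]' >/dev/null
python3 - <<'E'
from st import *
s=manip.sense();print(s['q'].round(3),s['tcp_pos'])
print([x.round(3) for x in delta([.4682,.2948,.19],down(.142))])
im=viewer.snapshot("top");cv2.imwrite("pics/top7.png",im)
b=blob(im,"wood",(175,180,232,226)); w=plane("top",b,.006)[:,:2].astype(np.float32); print(cv2.minAreaRect(w*1000))
E
```

```text
[-0.142  0.336  1.877  0.005  0.92   1.287] [0.45346905 0.04843355 0.20654057]
[array([  4.841, -24.196,   1.734]), array([-0.001, -0.01 , -0.004])]
((468.1866455078125, 294.8885803222656), (67.00265502929688, 123.33304595947266), 8.197798728942871)
```

```bash
python3 -m creep '[{"slide":[0.6,-2,0],"angular":[0,-0.01,-0.004],"claw":-0.1},{"slide":[0.6,-3.2,0.2],"angular":[0,0,0],"claw":-0.1},{"slide":[0.6,-3.2,0.2],"angular":[0,0,0],"claw":-0.1},{"slide":[0.6,-3.2,0.2],"angular":[0,0,0],"claw":-0.1},{"slide":[0.6,-3.2,0.2],"angular":[0,0,0],"claw":-0.1},{"slide":[0.6,-3.2,0.2],"angular":[0,0,0],"claw":-0.1},{"slide":[0.6,-3.2,0.2],"angular":[0,0,0],"claw":-0.1},{"slide":[0.6,-2.8,0.2],"angular":[0,0,0],"claw":-0.1},{"slide":[0,0,0],"angular":[0,0,0],"claw":-0.1},{"slide":[0,0,0],"angular":[0,0,0],"claw":-0.1}]' >/dev/null
python3 - <<'E'
from st import *
print([x.round(3) for x in delta([.4684,.2935,.024],down(.142))])
E
```

```text
[array([ 0.538,  0.102, 16.701]), array([-0.003,  0.005,  0.001])]
```

```bash
python3 -m creep '[{"slide":[0.25,0.1,3],"angular":[0,0,0],"claw":-0.1},{"slide":[0.25,0,3.5],"angular":[0,0,0],"claw":-0.1},{"slide":[0,0,3.5],"angular":[0,0,0],"claw":-0.1},{"slide":[0,0,3],"angular":[0,0,0],"claw":-0.1},{"slide":[0,0,1.7],"angular":[0,0,0],"claw":-0.1},{"slide":[0,0,0],"angular":[0,0,0],"claw":-0.1},{"slide":[0,0,0],"angular":[0,0,0],"claw":-0.1}]' 
python3 - <<'E'
from st import *
print([x.round(3) for x in delta([.4684,.2935,.024],down(.142))],manip.sense()['q'].round(3))
E
```

```text
t: 31.48
tcp_pos: [0.4686, 0.2914, 0.0444]
tool_rot: [0.998, 0.069, -0.003, -0.001]
force: [1.3, 0.5, 0.2]
finger_gap: 0.448
gripper_force: 0.0
[array([ 0.018, -0.208,  2.038]), array([-0.003,  0.006, -0.003])] [0.352 0.716 1.75  0.006 0.682 1.778]
```

```bash
python3 -m creep '[{"slide":[0,-0.2,0.8],"angular":[0,0,0],"claw":-0.1},{"slide":[0,0,0.8],"angular":[0,0,0],"claw":-0.1},{"slide":[0,0,0.4],"angular":[0,0,0],"claw":-0.1},{"slide":[0,0,0],"angular":[0,0,0],"claw":-0.1},{"slide":[0,0,0],"angular":[0,0,0],"claw":-1},{"slide":[0,0,0],"angular":[0,0,0],"claw":-1},{"slide":[0,0,0],"angular":[0,0,0],"claw":-1},{"slide":[0,0,0],"angular":[0,0,0],"claw":-1},{"slide":[0,0,0],"angular":[0,0,0],"claw":-1},{"slide":[0,0,0],"angular":[0,0,0],"claw":-1}]' 70
python3 -c "
from st import *
s=manip.sense(); print(s['tcp_pos'],[x.round(3) for x in delta([.4684,.2935,.024],down(.142))])"
python3 -m creep '[{"slide":[0,0,-1],"angular":[0,0,0],"claw":-1},{"slide":[0,0,-3],"angular":[0,0,0],"claw":-1},{"slide":[0,0,-3.5],"angular":[0,0,0],"claw":-1},{"slide":[0,0,-3.5],"angular":[0,0,0],"claw":-1},{"slide":[0,0,-3.5],"angular":[0,0,0],"claw":-1},{"slide":[0,0,-3],"angular":[0,0,0],"claw":-1},{"slide":[0,0,-0.5],"angular":[0,0,0],"claw":-1},{"slide":[0,0,0],"angular":[0,0,0],"claw":-1}]'
python3 - <<'E'
from st import *
P=O+Rp.apply([0,0,.12]); X=RT*R.from_rotvec([0,-.2,0])*R.from_rotvec([.24,0,0])
sl,_=delta([.45,.0495,.206],RT); print("to hover",sl.round(2), "ang", delta(P,X)[1].round(3))
E
```

```text
t: 32.32
tcp_pos: [0.4695, 0.2954, 0.026]
tool_rot: [0.998, 0.071, -0.001, -0.002]
force: [-2.0, -0.5, 5.7]
finger_gap: 0.105
gripper_force: 68.8
[0.46951658 0.29537734 0.02595577] [array([-0.137,  0.171,  0.195]), array([-0.004,  0.002, -0.001])]
t: 32.98
tcp_pos: [0.471, 0.2951, 0.2078]
tool_rot: [0.998, 0.071, 0.001, -0.003]
force: [-0.0, -0.9, -1.9]
finger_gap: 0.106
gripper_force: 68.8
to hover [-5.53 24.02  0.05] ang [0.182 0.353 0.259]
```

```bash
python3 -m creep '[{"slide":[-0.5,1.8,0],"angular":[0,0,0],"claw":-1},{"slide":[-0.7,3.1,0],"angular":[0,0,0],"claw":-1},{"slide":[-0.7,3.1,0],"angular":[0,0,0],"claw":-1},{"slide":[-0.7,3.1,0],"angular":[0,0,0],"claw":-1},{"slide":[-0.7,3.1,0],"angular":[0,0,0],"claw":-1},{"slide":[-0.7,3.1,0],"angular":[0,0,0],"claw":-1},{"slide":[-0.7,3.1,0],"angular":[0,0,0],"claw":-1},{"slide":[-0.7,3,0],"angular":[0,0,0],"claw":-1},{"slide":[-0.1,0.6,0],"angular":[0,0,0],"claw":-1},{"slide":[0,0,0],"angular":[0.023,0.044,0.032],"claw":-1}]' >/dev/null
python3 -m creep '[{"slide":[0,0,0],"angular":[0.023,0.044,0.032],"claw":-1},{"slide":[0,0,0],"angular":[0.023,0.044,0.032],"claw":-1},{"slide":[0,0,0],"angular":[0.023,0.044,0.032],"claw":-1},{"slide":[0,0,0],"angular":[0.023,0.044,0.032],"claw":-1},{"slide":[0,0,0],"angular":[0.023,0.044,0.032],"claw":-1},{"slide":[0,0,0],"angular":[0.023,0.044,0.033],"claw":-1},{"slide":[0,0,0],"angular":[0.022,0.044,0.033],"claw":-1},{"slide":[0,0,0],"angular":[0,0,0],"claw":-1}]' >/dev/null
python3 - <<'E'
from st import *
rel(); s=manip.sense();print(s['q'].round(3))
P=O+Rp.apply([0,0,.13]); X=RT*R.from_rotvec([0,-.2,0])*R.from_rotvec([.24,0,0])
print([x.round(3) for x in delta(P,X)])
E
```

```text
t 34.48 tcp pocket mm [ 15.   -7.  170.6] roterr [-0.239  0.212 -0.027] F pocket [-2.3 -0.3 -2.3] tau [-0.15  0.32  0.09] gap 0.103 69.0
[-0.341  0.257  2.145  0.579  0.552  0.886]
[array([-0.606,  0.337,  4.334]), array([-0.   ,  0.013, -0.004])]
```

```bash
python3 -m creep '[{"slide":[-0.1,0.12,1.05],"angular":[0,0.013,-0.004],"claw":-1},{"slide":[-0.1,0.12,1.05],"angular":[0,0,0],"claw":-1},{"slide":[-0.1,0.12,1.05],"angular":[0,0,0],"claw":-1},{"slide":[-0.1,0.12,1.05],"angular":[0,0,0],"claw":-1},{"slide":[-0.1,0.12,1.05],"angular":[0,0,0],"claw":-1},{"slide":[0,0,0],"angular":[0,0.025,0],"claw":-1},{"slide":[0,0,0],"angular":[0,0.025,0],"claw":-1},{"slide":[0,0,0],"angular":[0,0.025,0],"claw":-1},{"slide":[0,0,0],"angular":[0,0.025,0],"claw":-1},{"slide":[0,0,0],"angular":[0,0.025,0],"claw":-1}]' >/dev/null
python3 -m creep '[{"slide":[0,0,0],"angular":[0,0.025,0],"claw":-1},{"slide":[0,0,0],"angular":[0,0.025,0],"claw":-1},{"slide":[0,0,0],"angular":[0,0.025,0],"claw":-1},{"slide":[0,0,0],"angular":[-0.03,0,-0.006],"claw":-1},{"slide":[0,0,0],"angular":[-0.03,0,-0.006],"claw":-1},{"slide":[0,0,0],"angular":[-0.03,0,-0.006],"claw":-1},{"slide":[0,0,0],"angular":[-0.03,0,-0.006],"claw":-1},{"slide":[0,0,0],"angular":[-0.03,0,-0.006],"claw":-1},{"slide":[0,0,0],"angular":[-0.025,0,-0.005],"claw":-1},{"slide":[0,0,0],"angular":[0,0,0],"claw":-1}]' >/dev/null
python3 - <<'E'
from st import *
rel(); s=manip.sense();print(s['q'].round(3)); go([0,0,112])
E
```

```text
t 36.15 tcp pocket mm [  4.    0.4 119.8] roterr [-0.063 -0.007 -0.01 ] F pocket [-0.6  0.4 -1.2] tau [-0.05  0.48 -0.  ] gap 0.102 69.0
[-0.165  0.417  2.296  2.571  0.12  -0.996]
world [0.4627 0.0546 0.144 ] slide [-0.4   0.09  0.77] ang [-0.063 -0.007 -0.01 ]
```

```bash
python3 -m creep '[{"slide":[-0.06,0.02,0.15],"angular":[-0.009,-0.001,-0.001],"claw":-1},{"slide":[-0.06,0.02,0.15],"angular":[-0.009,-0.001,-0.001],"claw":-1},{"slide":[-0.06,0.02,0.15],"angular":[-0.009,-0.001,-0.001],"claw":-1},{"slide":[-0.06,0.01,0.15],"angular":[-0.009,-0.001,-0.001],"claw":-1},{"slide":[-0.06,0,0.15],"angular":[-0.009,-0.001,-0.001],"claw":-1},{"slide":[0,0,0],"angular":[-0.009,-0.001,-0.001],"claw":-1},{"slide":[0,0,0],"angular":[-0.006,-0.001,-0.001],"claw":-1},{"slide":[0,0,0],"angular":[-0.003,0,0],"claw":-1},{"slide":[0,0,0],"angular":[0,0,0],"claw":-1}]' >/dev/null
python3 - <<'E'
from st import *
rel(); go([1,0,112])
im=viewer.snapshot("top");cv2.imwrite("pics/top8.png",im); g=cv2.cvtColor(im,cv2.COLOR_BGR2GRAY).astype(np.float32)
s=manip.sense(); t=1000*Rp.inv().apply(s['tcp_pos']-O); b=t-[0,0,26]
def prof(P):
    p=proj("top",O+Rp.apply(P/1000)).astype(np.float32); return cv2.remap(g,p[None,:,0],p[None,:,1],cv2.INTER_CUBIC)[0].astype(int).tolist()
x=np.arange(20,50,1.)
for y in(-50,-35,35,50): print(y,prof(np.c_[b[0]+x,np.full_like(x,b[1]+y),np.full_like(x,b[2]+10)]))
y=np.arange(50,75,1.)
for sg in(1,-1):
    for xx in(10,25): print("y",sg,xx,prof(np.c_[np.full_like(y,b[0]+xx),b[1]+sg*y,np.full_like(y,b[2]+10)]))
E
```

```text
t 36.9 tcp pocket mm [  1.3  -1.  112.2] roterr [ 0.001 -0.    -0.003] F pocket [-1.7  0.5 -1.2] tau [0.01 0.46 0.02] gap 0.103 69.0
world [0.4636 0.0544 0.1445] slide [-0.03 -0.1   0.02] ang [ 0.001 -0.    -0.003]
-50 [146, 145, 144, 144, 144, 144, 147, 155, 166, 178, 183, 182, 175, 163, 150, 135, 122, 116, 114, 112, 112, 113, 115, 115, 114, 114, 114, 116, 115, 110]
-35 [145, 144, 144, 144, 144, 144, 146, 156, 167, 177, 183, 183, 178, 165, 152, 138, 124, 117, 114, 111, 111, 113, 115, 115, 115, 115, 116, 116, 114, 110]
35 [141, 142, 142, 143, 144, 144, 144, 147, 155, 165, 172, 175, 175, 168, 156, 143, 129, 119, 115, 114, 112, 112, 113, 114, 114, 114, 115, 116, 116, 115]
50 [142, 143, 143, 143, 145, 145, 145, 149, 156, 165, 172, 176, 176, 170, 157, 143, 127, 110, 101, 96, 93, 96, 100, 103, 104, 106, 107, 109, 110, 110]
y 1 10 [151, 151, 151, 151, 151, 153, 160, 167, 165, 150, 134, 124, 125, 130, 131, 130, 125, 115, 104, 91, 84, 81, 78, 78, 79]
y 1 25 [145, 145, 145, 146, 146, 148, 148, 145, 138, 129, 122, 121, 124, 129, 136, 136, 127, 114, 100, 90, 83, 79, 79, 81, 82]
y -1 10 [147, 147, 147, 147, 148, 148, 146, 144, 139, 131, 126, 129, 138, 149, 158, 162, 156, 140, 116, 91, 76, 68, 62, 62, 65]
y -1 25 [144, 143, 143, 144, 147, 149, 149, 148, 144, 138, 131, 130, 135, 144, 150, 154, 152, 137, 116, 91, 72, 65, 61, 59, 61]
```

```bash
python3 -m creep '[{"slide":[0.11,-0.07,0.5],"angular":[0,0,0],"claw":-1},{"slide":[0.1,0,0.5],"angular":[0,0,0],"claw":-1},{"slide":[0,0,0.5],"angular":[0,0,0],"claw":-1},{"slide":[0,0,0.4],"angular":[0,0,0],"claw":-1},{"slide":[0,0,0.2],"angular":[0,0,0],"claw":-1},{"slide":[0,0,0],"angular":[0,0,0],"claw":-1}]' >/dev/null; python3 -c "
from st import *
rel()"
python3 -m creep '[{"slide":[0,0,0.2],"angular":[0,0,0],"claw":-1},{"slide":[0,0,0.2],"angular":[0,0,0],"claw":-1},{"slide":[0,0,0],"angular":[0,0,0],"claw":-1}]' >/dev/null; python3 -c "
from st import *
rel()"
```

```text
t 37.45 tcp pocket mm [ 3.3 -0.8 91. ] roterr [ 0.001  0.    -0.004] F pocket [-0.4  1.  -1.2] tau [0.   0.45 0.03] gap 0.104 69.0
t 37.7 tcp pocket mm [ 3.6 -0.7 87.5] roterr [ 0.001 -0.001 -0.004] F pocket [-1.6 -0.9 -1.6] tau [0.   0.45 0.06] gap 0.103 69.0
```

```bash
python3 -m creep '[{"slide":[0,-0.03,0.2],"angular":[0,0,0],"claw":-1},{"slide":[0,0,0.2],"angular":[0,0,0],"claw":-1},{"slide":[0,0,0],"angular":[0,0,0],"claw":-1}]' >/dev/null; python3 -c "
from st import *
rel()"
python3 -m creep '[{"slide":[0,0,0.2],"angular":[0,0,0],"claw":-1},{"slide":[0,0,0.1],"angular":[0,0,0],"claw":-1},{"slide":[0,0,0],"angular":[0,0,0],"claw":-1}]' >/dev/null; python3 -c "
from st import *
rel()"
python3 -m creep '[{"slide":[0,0,0.15],"angular":[0,0,0],"claw":-1},{"slide":[0,0,0],"angular":[0,0,0],"claw":-1}]' >/dev/null; python3 -c "
from st import *
rel()"
```

```text
t 37.95 tcp pocket mm [ 3.3 -0.3 83.5] roterr [ 0.001 -0.    -0.004] F pocket [-0.1 -0.5 -2.1] tau [-0.04  0.41 -0.04] gap 0.104 69.0
t 38.2 tcp pocket mm [ 2.9 -0.3 80.6] roterr [ 0.001  0.001 -0.004] F pocket [-1.9 -0.1 -0.7] tau [ 0.1   0.73 -0.08] gap 0.104 69.0
t 38.37 tcp pocket mm [ 2.9 -0.4 79.2] roterr [ 0.001  0.001 -0.004] F pocket [-2.4 -0.8 -0.3] tau [-0.1   0.79 -0.07] gap 0.108 69.0
```

```bash
python3 -m creep '[{"slide":[0,0,0.15],"angular":[0,0,0],"claw":-1},{"slide":[0,0,0],"angular":[0,0,0],"claw":-1}]' >/dev/null; python3 -c "
from st import *
rel()"
python3 -m creep '[{"slide":[0,0,0.15],"angular":[0,0,0],"claw":-1},{"slide":[0,0,0],"angular":[0,0,0],"claw":-1}]' >/dev/null; python3 -c "
from st import *
rel()"
python3 -m creep '[{"slide":[0,0,0.12],"angular":[0,0,0],"claw":-1},{"slide":[0,0,0],"angular":[0,0,0],"claw":-1}]' >/dev/null; python3 -c "
from st import *
rel()"
```

```text
t 38.53 tcp pocket mm [ 2.7 -0.4 78.9] roterr [ 0.001 -0.001 -0.004] F pocket [-1.6 -0.3 13.2] tau [-0.17  0.55 -0.03] gap 0.1 71.0
t 38.7 tcp pocket mm [ 2.6 -0.4 78.7] roterr [ 0.001 -0.003 -0.004] F pocket [-0.6 -1.  27.1] tau [-0.28  0.3  -0.1 ] gap 0.102 73.0
t 38.87 tcp pocket mm [ 2.6 -0.4 78.6] roterr [ 0.001 -0.004 -0.003] F pocket [ 0.3 -2.  39. ] tau [-0.36  0.16 -0.09] gap 0.107 74.0
```

```bash
python3 -m creep '[{"slide":[0,0,-0.35],"angular":[0,0,0],"claw":-1},{"slide":[0,0,0],"angular":[0,0,0],"claw":-0.5},{"slide":[0,0,0],"angular":[0,0,0],"claw":-0.3},{"slide":[0,0,0],"angular":[0,0,0],"claw":-0.3},{"slide":[0,0,-0.5],"angular":[0,0,0],"claw":-0.3},{"slide":[0,0,-1.5],"angular":[0,0,0],"claw":-0.3},{"slide":[0,0,-2],"angular":[0,0,0],"claw":-0.3},{"slide":[0,0,0],"angular":[0,0,0],"claw":-0.3}]' 80 
python3 -m creep '[{"slide":[0,0,0],"angular":[0.009,0,0.002],"claw":-0.3},{"slide":[0,0,0],"angular":[0.009,0,0.002],"claw":-0.3},{"slide":[0,0,0],"angular":[0.009,0,0.002],"claw":-0.3},{"slide":[0,0,0],"angular":[0.009,0,0.002],"claw":-0.3},{"slide":[0,0,0],"angular":[0.012,0,0.002],"claw":-0.3},{"slide":[0,0,0],"angular":[0.015,0,0.003],"claw":-0.3},{"slide":[0,0,0],"angular":[0.025,0,0.005],"claw":-0.3},{"slide":[0,0,0],"angular":[0.03,0,0.006],"claw":-0.3},{"slide":[0,0,0],"angular":[0.03,0,0.006],"claw":-0.3},{"slide":[0,0,0],"angular":[0.03,0,0.006],"claw":-0.3}]' >/dev/null
python3 -m creep '[{"slide":[0,0,0],"angular":[0.03,0,0.006],"claw":-0.3},{"slide":[0,0,0],"angular":[0.03,0,0.006],"claw":-0.3},{"slide":[0,0,0],"angular":[0,-0.025,0],"claw":-0.3},{"slide":[0,0,0],"angular":[0,-0.025,0],"claw":-0.3},{"slide":[0,0,0],"angular":[0,-0.025,0],"claw":-0.3},{"slide":[0,0,0],"angular":[0,-0.025,0],"claw":-0.3},{"slide":[0,0,0],"angular":[0,-0.025,0],"claw":-0.3},{"slide":[0,0,0],"angular":[0,-0.025,0],"claw":-0.3},{"slide":[0,0,0],"angular":[0,-0.025,0],"claw":-0.3},{"slide":[0,0,0],"angular":[0,-0.025,0],"claw":-0.3}]' >/dev/null
python3 -m creep '[{"slide":[0,0,-0.7],"angular":[-0.022,-0.045,-0.045],"claw":-0.3},{"slide":[0,0,-0.7],"angular":[-0.022,-0.045,-0.045],"claw":-0.3},{"slide":[0,0,-0.7],"angular":[-0.022,-0.045,-0.045],"claw":-0.3},{"slide":[0,0,-0.7],"angular":[-0.022,-0.045,-0.045],"claw":-0.3},{"slide":[0,0,-0.7],"angular":[-0.022,-0.045,-0.045],"claw":-0.3},{"slide":[0,0,-0.7],"angular":[-0.022,-0.045,-0.045],"claw":-0.3},{"slide":[0,0,-0.7],"angular":[-0.022,-0.045,-0.045],"claw":-0.3},{"slide":[0,0,-0.7],"angular":[-0.02,-0.045,-0.045],"claw":-0.3},{"slide":[0,0,0],"angular":[0,0,0],"claw":-0.3}]' >/dev/null
python3 -m creep '[{"slide":[0,2,-1],"angular":[0,0,0],"claw":-0.3},{"slide":[0,3.5,0],"angular":[0,0,0],"claw":-0.3},{"slide":[0,3.5,0],"angular":[0,0,0],"claw":-0.3},{"slide":[0,3.5,0],"angular":[0,0,0],"claw":-0.3},{"slide":[0,3.5,0],"angular":[0,0,0],"claw":-0.3},{"slide":[0,3.5,0],"angular":[0,0,0],"claw":-0.3},{"slide":[0,3.5,0],"angular":[0,0,0],"claw":-0.3},{"slide":[0,3.5,0],"angular":[0,0,0],"claw":-0.3},{"slide":[0,3,0],"angular":[0,0,0],"claw":-0.3},{"slide":[0,0,0],"angular":[0,0,0],"claw":-0.3}]'
python3 - <<'E'
from st import *
a=viewer.snapshot("scene");b=viewer.snapshot("top");cv2.imwrite("pics/scene9.png",a);cv2.imwrite("pics/top9.png",b)
cv2.imwrite("pics/c9.png",np.hstack([cv2.resize(a[170:260,240:330],(400,400),interpolation=cv2.INTER_CUBIC),cv2.resize(b[145:235,250:340],(400,400),interpolation=cv2.INTER_CUBIC)]))
i0=cv2.imread("pics/top0.png"); 
for n,(x0,y0,x1,y1) in dict(jar=(205,140,232,168),glass=(335,130,372,165),keys=(257,214,302,250)).items(): print(n,cv2.absdiff(b,i0)[y0:y1,x0:x1].mean())
E
```

```text
t: 39.53
tcp_pos: [0.4617, 0.0547, 0.153]
tool_rot: [0.962, -0.08, 0.259, 0.021]
force: [-0.3, 0.1, -0.3]
finger_gap: 0.346
gripper_force: 0.0
t: 42.78
tcp_pos: [0.5216, -0.2456, 0.2145]
tool_rot: [0.993, 0.114, 0.006, 0.002]
force: [1.1, -0.7, 1.0]
finger_gap: 0.35
gripper_force: 0.0
jar 1.195326278659612
glass 3.6002574002574
keys 13.647736625514403
```

View pics/c9.png

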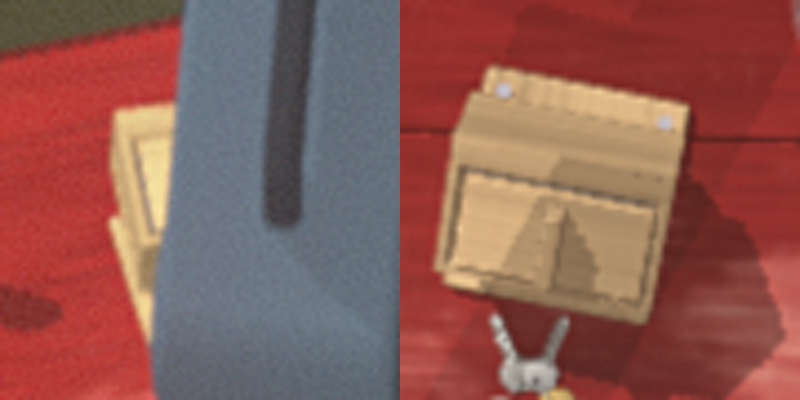

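c9 shows the lid square in the mouth, with an even gap around (450,170)-(655,210)-(640,300), and the keys at their earlier pixels. The stops at 10.5, 50 and 79 mm match fully home, and the arm is clear.

```bash
python3 - <<'E'
from station import ticket
print(ticket.sign_off())
E
```

```text
the job is handed in; nothing more can be done
None
```

I put the deep box, then the tray, then the lid in the pocket and handed the job in at about 43 s. Each was pushed in by the gripper to a firm stop at its expected depth. The final top view shows the lid square, and the glass, jar and keys look undisturbed.

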